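# Clamp a wax block in the microtome vise with the square T-key

## Task

A wax block is lying loose in the vise of the sliding microtome. Take the larger of the two T-keys from the key rack, fit its square tip into the recess of the captive clamp knob (which way the recess is turned has to be felt), and with the key turn the knob clockwise, seen from above, as far as it goes, so that the jaw holds the block. Then take the key out and stand it back upright in a hole of the rack, leaving the block in place in the vise and disturbing neither the parked knife nor the other things on the bench.

Things in the scene. Friction and masses are not known exactly. Their poses are not given: they have to be found in the camera images.
- key: the larger T-key, 102 mm tall, about 0.33 kg, all steel, its crossbar blackened. Hangs upright in a rack hole by a collar (32 mm across, 5 thick, underside 50 mm above the tip) resting on the rack, tip 10 mm above the bench. Origin at the tip, z up the shank. Crossbar along x: 80 mm long (x), 16 thick (y), 30 high, centre 87 mm above the origin
- key_tip (a point): centre of the key's tip end (same point and axes as key). The tip is a blunt cone 4 mm long (6.4 mm across at its end, 13.8 at its root), then a square 14 x 14 mm shank up to 36 mm, its flats square to the crossbar's x and y; above that round, 16 mm across
- rack: fixed grey plastic block 230 x 70 x 60 mm with three through holes 24.5 mm across in a row along its x axis, 75 mm apart. Origin at the centre of its underside, z up
- rack_hole0 (a point): centre of a rack hole's mouth, on the rack's top face, 60 mm above the bench, at rack x = -75 mm; the two T-keys stand in hole0 and hole1, either way round
- rack_hole1 (a point): the same for the middle hole, rack x = 0
- rack_hole2 (a point): the same for the hole at rack x = +75 mm, empty at the start
- recess (a point): centre of the mouth of the square recess in the clamp knob's top, 146 mm above the bench, on the knob's upright axis. Knob: knurled steel drum, 40 mm across, on the vise's end nearest the robot. Recess 15.2 mm square, 16 deep, its mouth chamfered 1.6 mm. The point is fixed to the vise (z up, x to the jaws), not to the knob: it does not tell how the square is turned, which differs each time
- jaw (a joint): how far the jaw has closed, in m, driven by the knob, 3.4 mm per rad: 0.3 to 2.1 mm at the start, 5.0 at the knob's solid stop (1.0 to 1.5 rad clockwise from the start); grips the block from 4.8. The knob has 0.12 N m of friction and stays where left; a light tip does not drag it. Out of step the key's square rides on the knob's top, tip 4 mm down; in step it drops 16 mm. Play 7 degrees each way
- vise_bed (a point): point on the vise's flat bed, 130 mm above the bench, 50 mm along x from the knob's axis; z up, x towards the fixed jaw, whose face is 20 mm from here. The jaws stand 13 mm above the bed, 33 mm apart when open, less what the jaw has closed
- block: the wax block to be clamped: a white plastic cassette 28.5 x 40 x 6 mm carrying cream wax 24 x 34 x 14 mm, lying on the vise's bed between the jaws; origin at the centre of its underside, the 28.5 mm side along x, gripped along x
- microtome: fixed sliding microtome, 400 mm long (x) x 240 wide (y), off-white cast body. Origin at the centre of its underside, x along the slide, away from the robot. Its deck is 105 mm high; guide ways up to 137 mm along the +y side; the vise is at x = -145 to -40, y = -75 to -15 mm
- knife (a point): the guarded blade's edge on the knife sledge, which is parked at the far end of the guide ways (stands up to 215 mm high there, at microtome x = +50 to +180 mm, y = -110 to +95 mm) and slides freely along x; leave it parked
- small_key: the smaller T-key, same build, but its square is 7 mm and its crossbar 55 x 12 mm: too small for the knob. In the rack; origin at its tip
- block2: another wax block, 16 mm tall, on the bench
- block3: another wax block, 18 mm tall, on the bench
- slide_box: closed box of glass slides, 87 x 36 x 36 mm, on the bench
- forceps: steel forceps 125 mm long lying on the bench
- brush: a thin wooden-handled brush, 170 mm long, lying on the bench
- jar: glass jar with a lid, 60 mm across, 85 mm tall, on the bench
- blade_box: flat grey blade dispenser 62 x 26 x 12 mm, on the bench

How it is judged:
By the outcome, as a careful person would: the job done as asked, in the order asked, and still so for the second after the job is handed in, with the robot touching nothing.
It also fails if it takes over 58 s, if anything falls off the work surface, if the arm or the gripper's body presses on something with over 40 N, if the wrist force passes 120 N, or if a joint passes its speed limit or range.

## Robot

A 6-joint arm with a two-finger parallel gripper is mounted at the origin on the work surface. World frame = base frame: x ahead of the robot, y to its left, z up, the work surface at z = 0. Lengths are in mm, angles in degrees, forces in N, time in s.
With the tool pointing down it reaches from about 350 to 850 mm from the base axis. Payload 8.1 kg.
Tool frame: the origin (TCP) lies at the very end of the fingers, on their centre line; the grasp point (between the pads) lies 19 mm behind it (pinch_z is the z of the grasp point in the tool frame, in mm); z points along the fingers, y is the direction in which the jaws open and shut (so a half turn about z gives the same grasp; the last joint's range is limited). The gripper opens to 85 mm and grips with 20 to 120 N. Pads are 22 mm wide; open, the fingers measure 114 mm over their backs; the gripper's body (76 mm by 85 mm) begins 54 mm behind the grasp point. The pads swing forward as they close: fully open they stand 13 mm farther back than shut.
Start: joints at [69.706, 7.471, 85.268, -0, 87.261, -4.893], TCP at [159.323, 578.465, 231.292] pointing down, gripper open.
Joint ranges: [-169.43, 169.43], [-51.17, 129.36], [1.28, 143.12], [-76.62, 256.62], [0, 156.53], [-152.29, 152.29]. Speed limits (degrees/s): [136.94, 136.94, 159.86, 180, 180, 180].

## Interface

Orientations are given as [roll, pitch, yaw] about the fixed x, y, z axes, in that order (R = Rz(yaw) Ry(pitch) Rx(roll)).
In Python, from bench import * gives the robot as it stands.
- The arm moves only by the shell command python3 -m creep 'ROWS' [FORCE]. ROWS is a JSON object of lists of equal length, an entry for each row: "translation": the shift along the tool's x, y, z in mm, a list of three; "rotation": the turn, a rotation vector about the tool's x, y, z in rad, a list of three; "claw": the finger opening in mm, from 0 to 85.4. In form: {"translation": [[dx, dy, dz], ...], "rotation": [[ax, ay, az], ...], "claw": [claw, ...]}. A call has 1 to 10 rows; each row shifts and turns the commanded pose from where the row before left it, along the tool's axes as they then stand; what a row does not reach is not made up. A row lasts 1/10 s, in which the tool goes at most 50 mm and 8.59 degrees, less where a joint would pass 70% of its speed; a pose out of reach is approached as far as the arm can. A call is refused whole if a number of a shift passes 50 or a number of a turn 0.15, either way. A call with a gripper value outside its range is refused whole. The fingers move at their own pace and stop on an object; FORCE is the grip in N (left out, the last holds). Time passes only in rows, so rows that do not move let the fingers close. It gives the time, the measured TCP pose, the force and the opening at its end, in the units of the state.
- sense(): the state, without advancing time (a new reading comes with each control period).
- snapshot(name): name is "side" or "top" or "wrist"; returns a dict with "frame" (420x560x3 uint8, red, green, blue), "intrinsics" (3x3 intrinsics, pixels), "extrinsics" (4x4, takes a point from camera to world coordinates). Camera axes: x right, y up, looking along -z (the intrinsics and any distortion apply to the point x, -y, -z); pixel columns grow to the right and rows downward; lengths in mm; the calibration is good to about 2 mm. The wrist camera is an equidistant fisheye: a pixel r from the principal point sees the ray r / f radians off the axis. A picture is of the moment at which its call begins. There is no depth.
- hand_in(): hands the job in, once; it reports no verdict.
The state is a dict: "time": time; "joint_pos": joint angles; "qd": joint speeds; "joint_efforts": joint torques, N m; "tool_pos": TCP position; "tcp_rot": TCP orientation; "ft_force": force on the tool from outside, world axes, zero at the start; "wrist_torque": the same for the moment, N m; "finger_gap": finger opening in mm.
Only numpy, scipy, OpenCV 4.12 (cv2) and the standard library are available. Lean on these libraries where they do the work, as an engineer would, in place of code of your own. Each camera call takes 0.05 s, during which the arm holds its last target.

## Working session

There is one attempt and no reset: what is moved stays moved. The work goes in short steps, Python scripts to look and compute and a shell command to move; the robot and the scene stay as the last step left them, time stands still between calls to the robot, and variables do not carry over. Pictures are saved under pics/ and viewed, and the job is handed in when it is done.

```bash
ls; mkdir -p pics; python3 - <<'E'
from bench import *
import cv2
print(sense())
for n in ("side","top","wrist"):
    s=snapshot(n); cv2.imwrite(f"pics/{n}0.png",s["frame"][:,:,::-1]); print(n,s["intrinsics"],s["extrinsics"])
E
```

```text
pics
{'time': 0.0, 'joint_pos': array([ 6.97061016e+01,  7.51486173e+00,  8.53308128e+01,  1.13584029e-03,
        8.72618118e+01, -4.89119209e+00]), 'qd': array([-0.05203968, -0.03264658, -0.0156897 , -0.04493875,  0.01432376,
       -0.03913964]), 'joint_efforts': array([-1.89771417e-03, -5.69410908e+01, -5.00545442e+01, -2.70640221e-04,
        1.50946289e-02, -1.72465332e-05]), 'tool_pos': array([159.11810456, 577.93407581, 230.23231042]), 'tcp_rot': array([-1.79893002e+02, -1.02949849e-02,  1.64597229e+02]), 'ft_force': array([-0.02075228,  0.6411023 , -0.16090188]), 'wrist_torque': array([-0.05108449,  0.00400214,  0.0036511 ]), 'finger_gap': 85.62540406692435}
side [[471.41272368   0.         283.87875241]
 [  0.         471.41272368 206.32802346]
 [  0.           0.           1.        ]] [[ 7.00339704e-01  4.27863408e-01 -5.71364335e-01 -1.26925068e+02]
 [-7.13650467e-01  4.36602419e-01 -5.47796805e-01 -6.33477837e+02]
 [ 1.50768433e-02  7.91398276e-01  6.11114929e-01  8.76985369e+02]
 [ 0.00000000e+00  0.00000000e+00  0.00000000e+00  1.00000000e+00]]
top [[536.18670823   0.         269.31514332]
 [  0.         536.18670823 208.57539911]
 [  0.           0.           1.        ]] [[ 1.58963344e-02  9.85162501e-01 -1.70886375e-01  3.38003729e+02]
 [-9.99699674e-01  1.88477744e-02  1.56628066e-02  2.20674679e+01]
 [ 1.86512376e-02  1.70586072e-01  9.85166242e-01  1.56794086e+03]
 [ 0.00000000e+00  0.00000000e+00  0.00000000e+00  1.00000000e+00]]
wrist [[325.1922621    0.         279.80575403]
 [  0.         325.1922621  210.17620165]
 [  0.           0.           1.        ]] [[ 2.65226355e-01 -9.22232453e-01 -2.81322384e-01  8.81057492e+01]
 [ 9.64182364e-01  2.52864396e-01  8.00747571e-02  5.98238129e+02]
 [-2.71112473e-03 -2.92484017e-01  9.56266568e-01  3.73576210e+02]
 [ 0.00000000e+00  0.00000000e+00  0.00000000e+00  1.00000000e+00]]
```

View pics/side0.png

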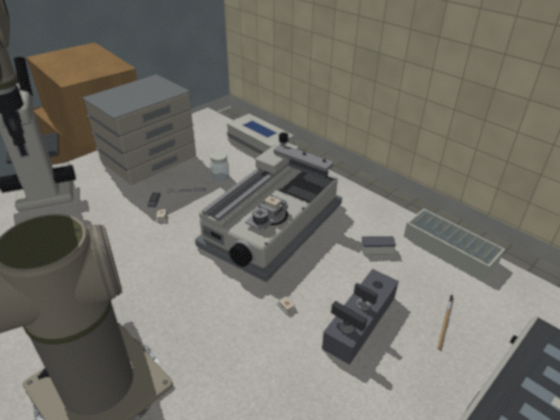

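View pics/top0.png

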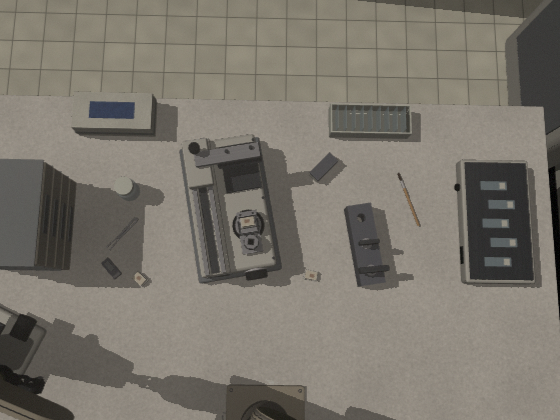

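View pics/wrist0.png

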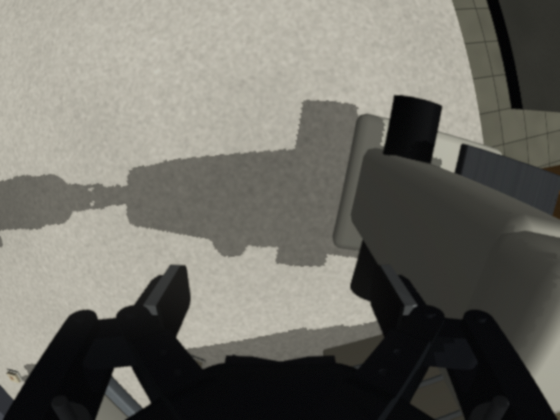

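```bash
cat > h.py <<'E'
from bench import *
import numpy as np, cv2
from scipy.spatial.transform import Rotation as R
def ray(s,u,v,fish=False):
    K,E=s["intrinsics"],s["extrinsics"]
    a=(u-K[0,2])/K[0,0]; b=(v-K[1,2])/K[1,1]
    if fish:
        r=np.hypot(a,b); d=np.array([np.sin(r)*a/r,np.sin(r)*b/r,np.cos(r)]) if r>0 else np.array([0,0,1.])
    else: d=np.array([a,b,1.])
    d=np.array([d[0],-d[1],-d[2]])
    return E[:3,3],E[:3,:3]@d
def unproj(s,u,v,z,fish=False):
    o,d=ray(s,u,v,fish); return o+d*(z-o[2])/d[2]
def proj(s,p,fish=False):
    K,E=s["intrinsics"],s["extrinsics"]
    c=E[:3,:3].T@(np.asarray(p,float)-E[:3,3]); c=np.array([c[0],-c[1],-c[2]])
    if fish:
        r=np.hypot(c[0],c[1]); t=np.arctan2(r,c[2]); return np.array([K[0,2]+K[0,0]*t*c[0]/r,K[1,2]+K[1,1]*t*c[1]/r])
    return np.array([K[0,2]+K[0,0]*c[0]/c[2],K[1,2]+K[1,1]*c[1]/c[2]])
def crop(s,name,u0,v0,u1,v1,k):
    f=s["frame"][v0:v1,u0:u1,::-1]
    cv2.imwrite(name,cv2.resize(f,None,fx=k,fy=k,interpolation=cv2.INTER_CUBIC))
E
python3 - <<'E'
from h import *
t=snapshot("top"); np.save("top.npy",t,allow_pickle=True)
s=snapshot("side"); np.save("side.npy",s,allow_pickle=True)
crop(t,"pics/t1.png",330,190,400,295,5)
crop(t,"pics/t2.png",180,130,290,290,3.7)
crop(s,"pics/s1.png",315,260,405,360,6)
crop(s,"pics/s2.png",195,140,345,275,4.4)
E
```

```text
(no output)
```

View pics/t1.png

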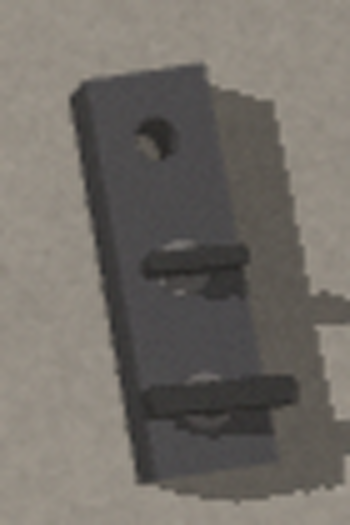

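View pics/t2.png

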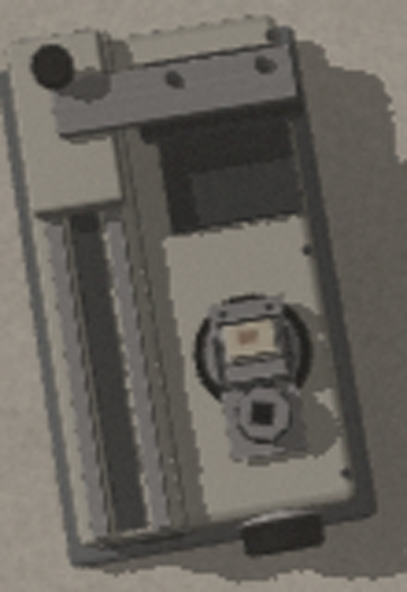

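View pics/s1.png

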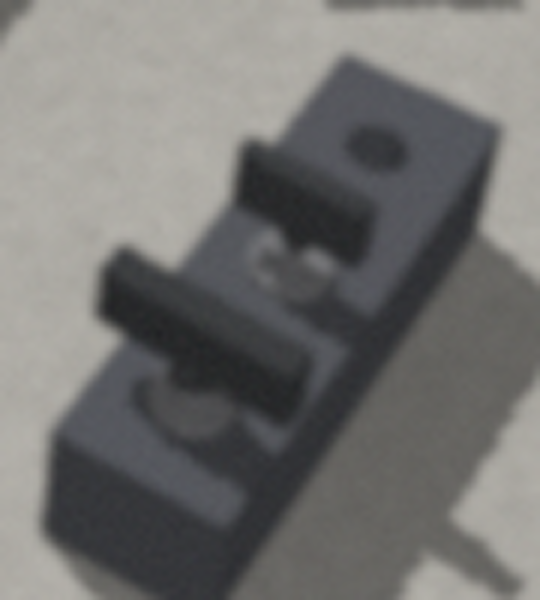

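View pics/s2.png

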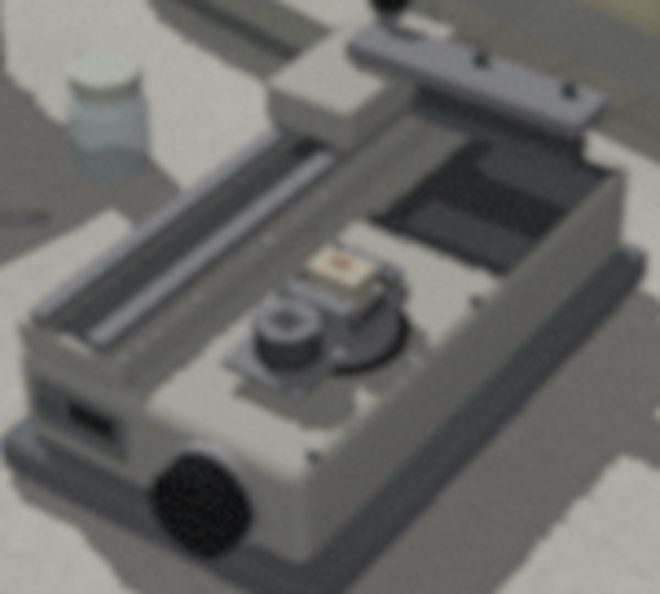

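```bash
python3 - <<'E'
from h import *
t=np.load("top.npy",allow_pickle=True).item(); s=np.load("side.npy",allow_pickle=True).item()
T=lambda x,y:(330+x/5,190+y/5)
print("big bar ends L,R", unproj(t,*T(147,393),112), unproj(t,*T(297,385),112), "small", unproj(t,*T(144,262),105),unproj(t,*T(247,252),105))
print("hole2",unproj(t,*T(157,138),60), "rack corners",unproj(t,*T(84,90),60),unproj(t,*T(205,66),60),unproj(t,*T(143,483),60),unproj(t,*T(276,458),60))
S=lambda x,y:(315+x/6,260+y/6)
print("side hole2",unproj(s,*S(377,148),60),"bar ends",unproj(s,*S(125,252),112),unproj(s,*S(308,355),112))
T2=lambda x,y:(180+x/3.7,130+y/3.7)
print("recess top",unproj(t,*T2(263,412),146),"side",unproj(s,195+290/4.4,140+322/4.4,146))
print("block top",unproj(t,*T2(248,340),150))
for p in [(12,40),(270,17),(75,565),(370,510)]: print("base c",unproj(t,*T2(*p),20))
E
```

```text
big bar ends L,R [ 430.01856203 -248.04310065  112.        ] [ 435.73888924 -329.85160113  112.        ] small [ 502.1426029  -248.60926836  105.        ] [ 508.68988986 -305.54726136  105.        ]
hole2 [ 578.44987699 -265.28379806   60.        ] rack corners [ 605.48620212 -223.7226219    60.        ] [ 620.80836074 -293.48969546   60.        ] [ 383.19464834 -254.80521771   60.        ] [ 398.28469175 -329.69555348   60.        ]
side hole2 [ 579.84362581 -265.63697383   60.        ] bar ends [ 431.08457351 -255.45046328  112.        ] [ 440.11625406 -328.15237435  112.        ]
recess top [495.1877131   46.59144957 146.        ] side [495.78134539  42.2356126  146.        ]
block top [546.73081415  58.47541642 150.        ]
base c [806.9684661  257.79266112  20.        ]
base c [830.81446574  50.07120333  20.        ]
base c [387.97379283 191.17198067  20.        ]
base c [434.11657059 -36.02758906  20.        ]
```

```bash
python3 -m creep '{"translation":[[-15,-14,0],[-33,-30,0],[-36,-33,0],[-36,-33,0],[-36,-33,0],[-36,-33,0],[-36,-33,0],[-36,-33,0],[-36,-33,0],[-36,-33,0]],"rotation":[[0,0,0],[0,0,0],[0,0,0],[0,0,0],[0,0,0],[0,0,0],[0,0,0],[0,0,0],[0,0,0],[0,0,0]],"claw":[50,50,50,50,50,50,50,50,50,50]}' 40
python3 -m creep '{"translation":[[-36,-33,0],[-32,-28,0],[-25,-20,0],[-20,-13,0],[-15,-8,0],[0,0,0],[0,0,0],[0,0,0],[0,0,0],[0,0,0]],"rotation":[[0,0,0],[0,0,0],[0,0,0.05],[0,0,0.13],[0,0,0.15],[0,0,0.15],[0,0,0.15],[0,0,0.15],[0,0,0.15],[0,0,0.15]],"claw":[50,50,50,50,50,50,50,50,50,50]}'
```

```text
time: 1.25
tool_pos: [402.1, 190.5, 231.5]
tcp_rot: [180.0, 0.0, 164.6]
ft_force: [1.1, 1.2, 0.3]
finger_gap: 49.6
time: 2.25
tool_pos: [494.5, 57.1, 231.2]
tcp_rot: [-180.0, -0.0, 102.4]
ft_force: [0.1, -0.1, -0.5]
finger_gap: 50.2
```

```bash
python3 - <<'E'
from h import *
w=snapshot("wrist"); np.save("w1.npy",w,allow_pickle=True)
crop(w,"pics/w1.png",0,0,560,420,1.4)
print(w["extrinsics"]); print(sense()["tool_pos"], proj(w,[495.3,45,146],True))
E
```

```text
[[ 9.76748094e-01 -2.05074846e-01 -6.25097437e-02  4.79318492e+02]
 [ 2.14389836e-01  9.33764102e-01  2.86568666e-01  1.30176048e+02]
 [-3.98670447e-04 -2.93306852e-01  9.56018269e-01  3.74425976e+02]
 [ 0.00000000e+00  0.00000000e+00  0.00000000e+00  1.00000000e+00]]
[494.48978992  57.13783872 231.18978305] [276.39595062 231.23896132]
```

View pics/w1.png

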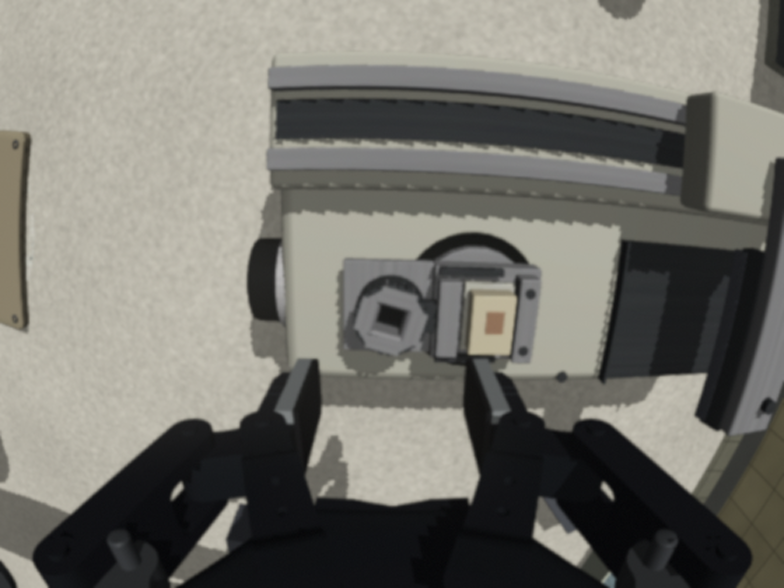

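```bash
python3 - <<'E'
from h import *
w=np.load("w1.npy",allow_pickle=True).item()
crop(w,"pics/w1z.png",240,180,320,260,8)
# rectified top-down at z=146, 0.1.. 5px/mm ; image right = +x world, up=+y
c=np.array([497,48]);n=600
uu,vv=np.zeros((n,n),np.float32),np.zeros((n,n),np.float32)
K,E=w["intrinsics"],w["extrinsics"]
for i in range(n):
  for j in range(n):
    uu[i,j],vv[i,j]=proj(w,[c[0]+(j-n/2)/10,c[1]-(i-n/2)/10,146],True)
cv2.imwrite("pics/w1r.png",cv2.remap(w["frame"][:,:,::-1].copy(),uu,vv,cv2.INTER_CUBIC))
E
```

```text
(no output)
```

View pics/w1r.png

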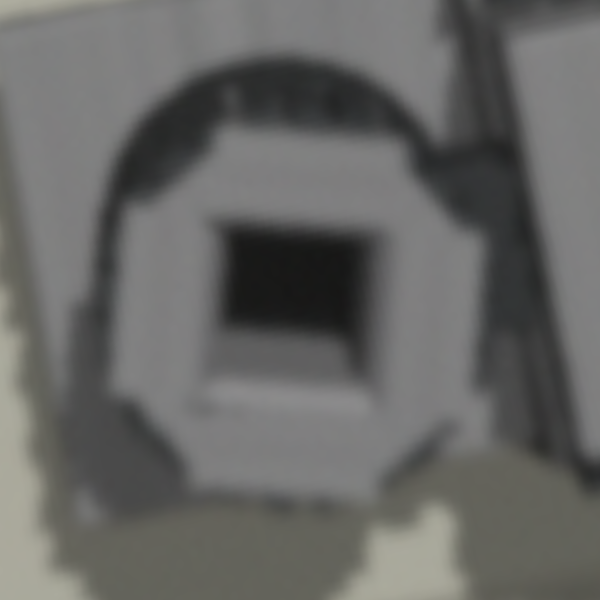

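```bash
python3 -m creep '{"translation":[[-16,-7,0],[-34,-14,0],[-40,-17,0],[-42,-18,0],[-42,-18,0],[-42,-18,0],[-42,-18,0],[-34,-14,0],[-20,-8,0],[-9,-3,0]],"rotation":[[0,0,0],[0,0,0],[0,0,0],[0,0,0],[0,0,0],[0,0,0],[0,0,0],[0,0,0],[0,0,0],[0,0,0]],"claw":[50,50,50,50,50,50,50,50,50,50]}'
python3 -m creep '{"translation":[[0,0,10],[0,0,20],[0,0,15],[0,0,10],[0,0,0]],"rotation":[[0,0,0.07],[0,0,0.077],[0,0,0],[0,0,0],[0,0,0]],"claw":[50,50,50,50,50]}'
python3 - <<'E'
from h import *
w=snapshot("wrist"); np.save("w2.npy",w,allow_pickle=True)
crop(w,"pics/w2.png",0,0,560,420,1.4)
x=sense();print(x["tool_pos"],x["tcp_rot"],x["joint_pos"])
c=np.array([431,-288]);n=600
uu,vv=np.zeros((n,n),np.float32),np.zeros((n,n),np.float32)
for i in range(n):
  for j in range(n):
    uu[i,j],vv[i,j]=proj(w,[c[0]+(j-n/2)/6,c[1]-(i-n/2)/6,112],True)
cv2.imwrite("pics/w2r.png",cv2.remap(w["frame"][:,:,::-1].copy(),uu,vv,cv2.INTER_CUBIC))
E
```

```text
time: 3.3
tool_pos: [432.8, -287.6, 231.1]
tcp_rot: [-180.0, 0.0, 102.7]
ft_force: [-0.4, 0.0, 0.0]
finger_gap: 50.0
time: 3.8
tool_pos: [432.8, -284.4, 174.3]
tcp_rot: [-179.9, -0.1, 94.5]
ft_force: [0.3, 0.2, -0.7]
finger_gap: 49.9
[ 433.33826834 -284.93849391  175.62371632] [-1.79935220e+02 -6.56185647e-02  9.44386756e+01] [-3.89944508e+01 -3.20020431e+00  1.02070995e+02  3.15062323e-03
  8.12213646e+01 -4.34336469e+01]
```

View pics/w2.png

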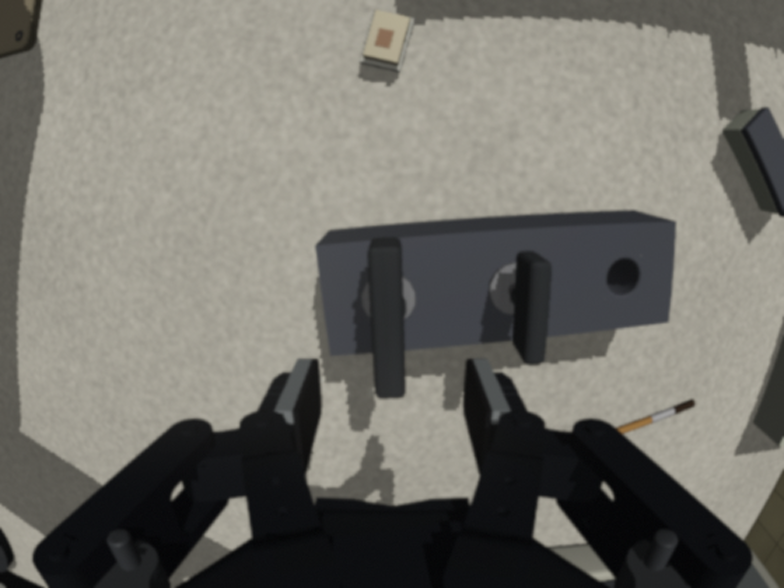

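View pics/w2r.png

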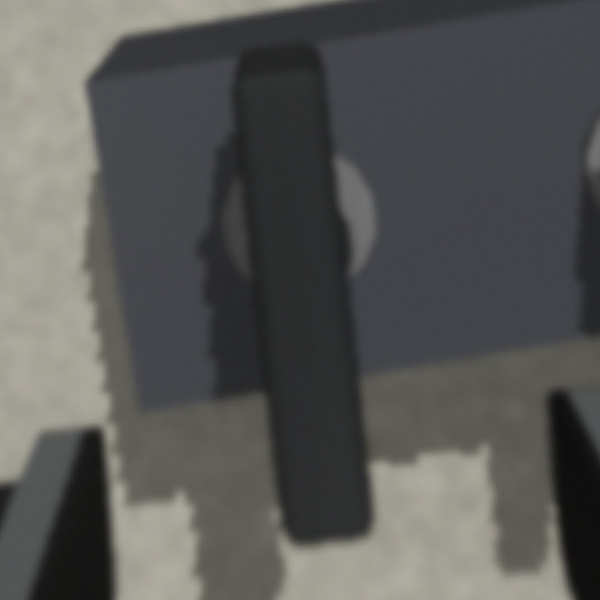

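```bash
python3 -m creep '{"translation":[[-4,-2,5],[0,0,20],[0,0,22],[0,0,20],[0,0,15],[0,0,10],[0,0,0],[0,0,0]],"rotation":[[0,0,-0.026],[0,0,0],[0,0,0],[0,0,0],[0,0,0],[0,0,0],[0,0,0],[0,0,0]],"claw":[50,50,50,50,50,50,50,50]}'
python3 - <<'E'
from h import *
w=snapshot("wrist"); crop(w,"pics/w3.png",100,120,460,360,2.2)
x=sense();print(x["tool_pos"],x["tcp_rot"])
E
```

```text
time: 4.65
tool_pos: [432.3, -290.1, 85.0]
tcp_rot: [180.0, 0.0, 95.8]
ft_force: [0.2, 0.1, -0.0]
finger_gap: 49.8
[ 432.52391578 -290.32262114   85.41708676] [1.79936107e+02 6.68766210e-02 9.57983853e+01]
```

View pics/w3.png

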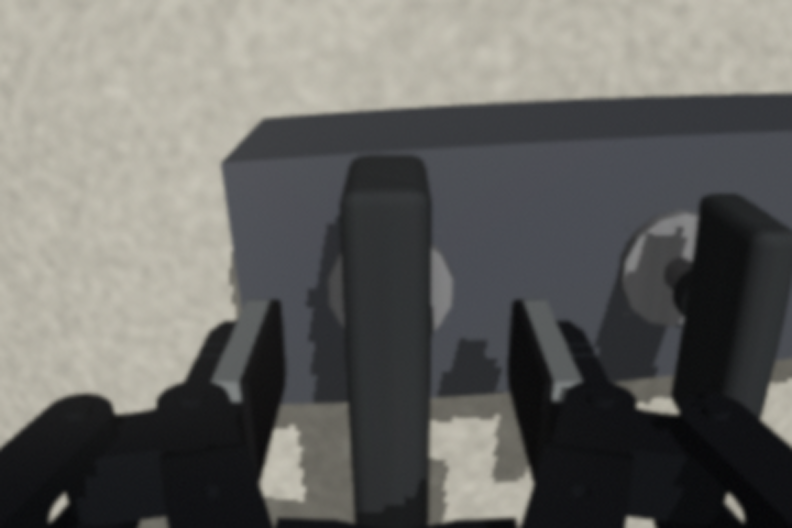

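```bash
python3 -m creep '{"translation":[[1,0,4],[0,0,3],[0,0,0],[0,0,0],[0,0,0],[0,0,0],[0,0,0],[0,0,0]],"rotation":[[0,0,0],[0,0,0],[0,0,0],[0,0,0],[0,0,0],[0,0,0],[0,0,0],[0,0,0]],"claw":[50,50,30,14,10,10,10,10]}' 90
python3 - <<'E'
from h import *
x=sense();print(x["tool_pos"],x["tcp_rot"],x["ft_force"],x["wrist_torque"],x["finger_gap"])
E
```

```text
time: 5.5
tool_pos: [431.9, -288.9, 77.5]
tcp_rot: [180.0, 0.0, 95.8]
ft_force: [-0.6, 0.6, 1.0]
finger_gap: 14.7
[ 431.85036595 -288.86463944   77.46856056] [1.79989468e+02 7.38055179e-03 9.57877686e+01] [-0.60087149  0.62581997  0.97107386] [ 0.08780058  0.01660069 -0.00441062] 14.71228354131696
```

```bash
python3 -m creep '{"translation":[[0,0,-3],[0,0,-8],[0,0,-15],[0,0,-20],[0,0,-22],[0,0,-25],[0,0,-25],[0,0,-22],[0,0,-15],[0,0,-7]],"rotation":[[0,0,0],[0,0,0],[0,0,0],[0,0,0],[0,0,0],[0,0,0],[0,0,0],[0,0,0],[0,0,0],[0,0,0]],"claw":[10,10,10,10,10,10,10,10,10,10]}'
python3 - <<'E'
from h import *
w=snapshot("wrist"); crop(w,"pics/w4.png",0,0,560,420,1.4)
s=snapshot("side"); crop(s,"pics/s4.png",260,170,440,350,4)
x=sense();print(x["tool_pos"],x["tcp_rot"],x["ft_force"],x["wrist_torque"],x["finger_gap"],x["joint_pos"])
E
```

```text
time: 6.5
tool_pos: [432.4, -289.3, 241.9]
tcp_rot: [179.9, 0.1, 95.8]
ft_force: [0.0, -0.3, -2.9]
finger_gap: 15.1
[ 432.17119788 -289.13788672  240.47242049] [1.79924466e+02 7.55151053e-02 9.57873279e+01] [ 0.23387719 -0.29789578 -2.82779491] [ 0.01384412 -0.06042613  0.00531708] 15.076696895996719 [-3.94351032e+01 -5.32046306e+00  9.72645291e+01  4.28386422e-04
  8.79491269e+01 -4.52224958e+01]
```

View pics/w4.png

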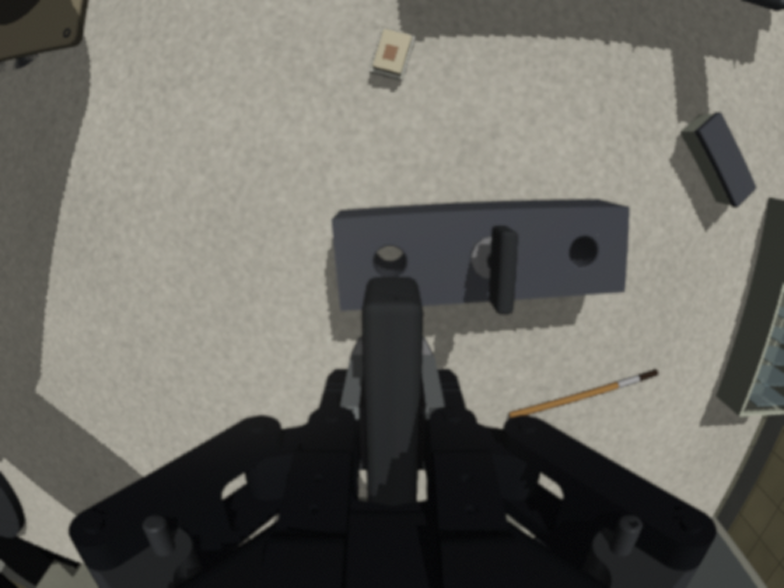

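View pics/s4.png

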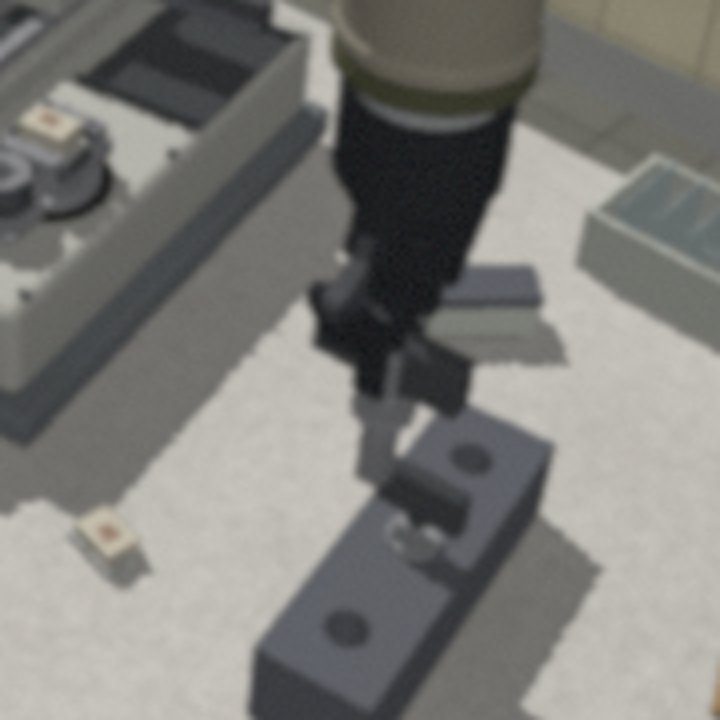

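```bash
python3 -m creep '{"translation":[[12,3,0],[25,8,0],[38,11,0],[44,13,0],[46,14,0],[46,14,0],[44,13,0],[36,11,0],[24,7,0],[12,4,0]],"rotation":[[0,0,0],[0,0,0],[0,0,0],[0,0,0],[0,0,0],[0,0,0],[0,0,0],[0,0,0],[0,0,0],[0,0,0]],"claw":[10,10,10,10,10,10,10,10,10,10]}'
python3 -m creep '{"translation":[[0,0,0],[0,0,0],[0,0,0],[0,0,0]],"rotation":[[0,0,0.085],[0,0,0.085],[0,0,0],[0,0,0]],"claw":[10,10,10,10]}'
python3 - <<'E'
from h import *
w=snapshot("wrist"); np.save("w5.npy",w,allow_pickle=True); crop(w,"pics/w5.png",0,0,560,420,1.4)
s=snapshot("side"); np.save("s5.npy",s,allow_pickle=True); crop(s,"pics/s5.png",200,120,340,260,5)
t=snapshot("top"); np.save("t5.npy",t,allow_pickle=True);
x=sense();print(x["tool_pos"],x["tcp_rot"],x["ft_force"],x["wrist_torque"],x["finger_gap"],x["joint_pos"])
E
```

```text
time: 7.6
tool_pos: [495.2, 49.3, 237.7]
tcp_rot: [-179.8, -0.1, 95.9]
ft_force: [-0.3, -0.8, -3.1]
finger_gap: 15.3
time: 8.0
tool_pos: [495.8, 46.2, 238.5]
tcp_rot: [-179.9, 0.0, 86.2]
ft_force: [0.4, 0.1, -2.5]
finger_gap: 15.0
[496.13879933  46.14777749 239.03627788] [-1.79975441e+02  3.68443539e-03  8.61054687e+01] [-0.02292686  0.10812513 -2.99756958] [-0.00174379  0.00457391  0.00436216] 14.877446910174928 [-5.82071507e-01 -8.62554744e+00  1.00450160e+02 -2.26037319e-03
  8.82001175e+01  3.31253208e+00]
```

View pics/w5.png

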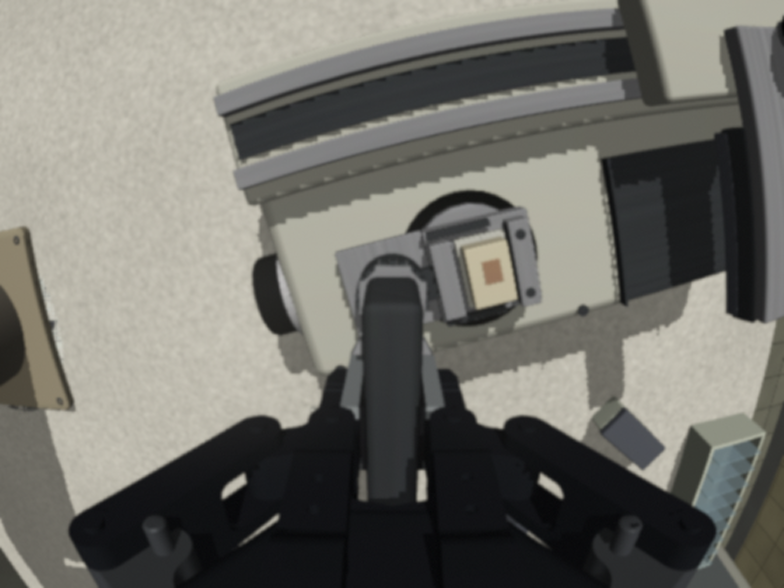

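View pics/s5.png

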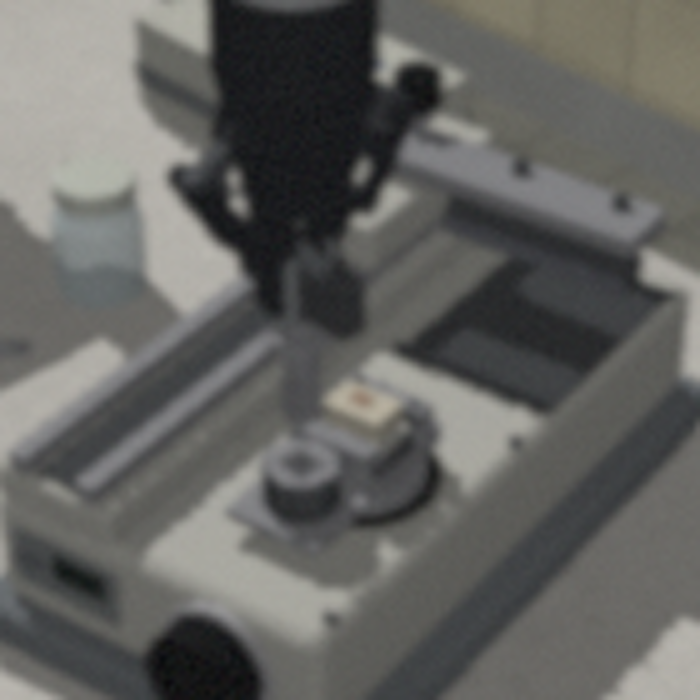

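```bash
python3 - <<'E'
from h import *
s=np.load("s5.npy",allow_pickle=True).item(); w=np.load("w5.npy",allow_pickle=True).item()
P=lambda p:(proj(s,p)-[200,120])*5
print("tip",P([496.1,46.1,171]),"recess",P([496.1,46.1,146]))
print("bar end",unproj(w,392/1.4,282/1.4,273,True), "expected",np.array([496.1,46.1])+40*np.array([np.cos(np.radians(86.1)),np.sin(np.radians(86.1))]))
E
```

```text
tip [298.87448923 422.37320337] recess [299.68545338 462.18387207]
bar end [499.65392096  90.68952642 273.        ] expected [498.82061163  86.00737115]
```

```bash
python3 -m creep '{"translation":[[0,0,6],[0,0,10],[0,0,5],[0,0,2],[0,0,1],[0,0,1],[0,0,1],[0,0,1],[0,0,0]],"rotation":[[0,0,0],[0,0,0],[0,0,0],[0,0,0],[0,0,0],[0,0,0],[0,0,0],[0,0,0],[0,0,0]],"claw":[10,10,10,10,10,10,10,10,10]}'
python3 - <<'E'
from h import *
x=sense();print(x["tool_pos"],x["tcp_rot"],x["ft_force"],x["wrist_torque"])
s=snapshot("side"); np.save("s6.npy",s,allow_pickle=True); crop(s,"pics/s6.png",200,120,340,260,5)
E
```

```text
time: 9.05
tool_pos: [496.3, 46.4, 212.3]
tcp_rot: [180.0, 0.0, 86.0]
ft_force: [-0.4, 0.4, -2.7]
finger_gap: 14.5
[496.30121641  46.36899943 212.29522157] [1.79997687e+02 1.09576220e-03 8.60448254e+01] [-0.3537799   0.36458133 -2.68877873] [-0.00999597  0.01101087 -0.02425332]
```

View pics/s6.png

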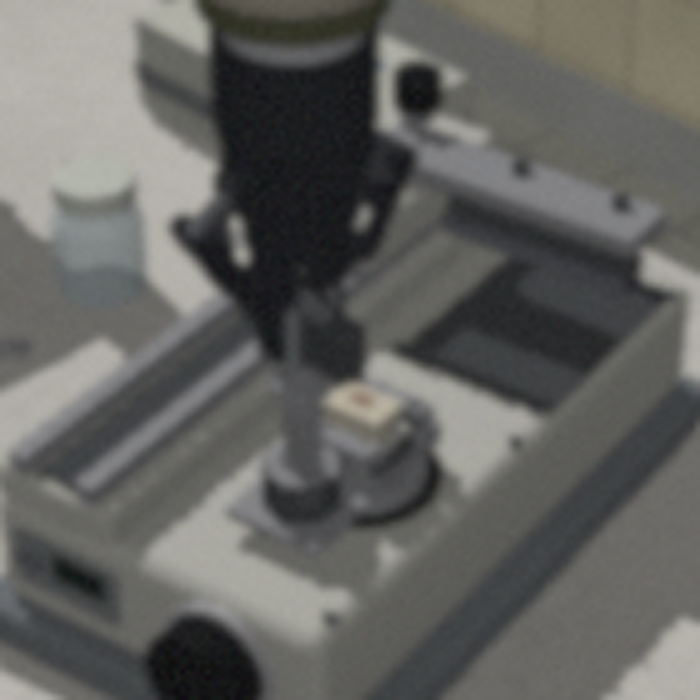

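```bash
python3 -m creep '{"translation":[[0,0,1],[0,0,1],[0,0,1],[0,0,0]],"rotation":[[0,0,0],[0,0,0],[0,0,0],[0,0,0]],"claw":[10,10,10,10]}'; python3 -m creep '{"translation":[[0,0,1],[0,0,1],[0,0,0]],"rotation":[[0,0,0],[0,0,0],[0,0,0]],"claw":[10,10,10]}'
```

```text
time: 9.5
tool_pos: [496.1, 46.4, 209.0]
tcp_rot: [-180.0, 0.0, 86.0]
ft_force: [-0.1, 0.2, -2.6]
finger_gap: 15.0
time: 9.8
tool_pos: [496.5, 46.5, 207.7]
tcp_rot: [180.0, -0.0, 86.1]
ft_force: [0.8, 0.6, -0.2]
finger_gap: 14.5
```

```bash
python3 -m creep '{"translation":[[0,0,1],[0,0,0]],"rotation":[[0,0,0],[0,0,0]],"claw":[10,10]}'; python3 -m creep '{"translation":[[0,0,1],[0,0,0]],"rotation":[[0,0,0],[0,0,0]],"claw":[10,10]}'; python3 -c "
from h import *
print(sense()['wrist_torque'])"
```

```text
time: 10.0
tool_pos: [496.4, 46.7, 206.2]
tcp_rot: [180.0, -0.0, 86.1]
ft_force: [1.7, 2.2, -2.3]
finger_gap: 14.8
time: 10.2
tool_pos: [496.2, 46.7, 205.0]
tcp_rot: [-180.0, -0.0, 86.1]
ft_force: [1.1, 3.4, -2.8]
finger_gap: 15.4
[ 0.72682891 -0.18554271 -0.02561073]
```

```bash
python3 -m creep '{"translation":[[0.5,0.2,1],[0,0,1],[0,0,0]],"rotation":[[0,0,0],[0,0,0],[0,0,0]],"claw":[10,10,10]}'; python3 -m creep '{"translation":[[0.3,0,1],[0,0,1],[0,0,0]],"rotation":[[0,0,0],[0,0,0],[0,0,0]],"claw":[10,10,10]}'; python3 -c "
from h import *
print(sense()['wrist_torque'])"
```

```text
time: 10.5
tool_pos: [496.4, 46.8, 202.9]
tcp_rot: [-180.0, 0.0, 86.0]
ft_force: [0.8, 1.4, -3.8]
finger_gap: 14.5
time: 10.8
tool_pos: [496.4, 47.0, 201.0]
tcp_rot: [-180.0, 0.0, 86.0]
ft_force: [-0.8, 0.6, -3.5]
finger_gap: 14.8
[ 0.18847359 -0.05585773  0.0396668 ]
```

```bash
python3 -m creep '{"translation":[[0,0,1],[0,0,1],[0,0,0],[0,0,0]],"rotation":[[0,0,0],[0,0,0],[0,0,0.05],[0,0,0.05]],"claw":[10,10,10,10]}' 110; python3 -m creep '{"translation":[[0,0,0],[0,0,0],[0,0,0],[0,0,0],[0,0,0],[0,0,0]],"rotation":[[0,0,0.08],[0,0,0.08],[0,0,0.08],[0,0,0.08],[0,0,0.08],[0,0,0]],"claw":[10,10,10,10,10,10]}'; python3 -c "
from h import *
print(sense()['wrist_torque'],sense()['ft_force'],sense()['tcp_rot'])"
```

```text
time: 11.2
tool_pos: [496.5, 47.3, 199.1]
tcp_rot: [-180.0, -0.0, 80.2]
ft_force: [-0.2, 1.5, -2.8]
finger_gap: 14.3
time: 11.8
tool_pos: [496.6, 47.2, 199.1]
tcp_rot: [-180.0, 0.0, 57.3]
ft_force: [0.2, -0.0, -5.0]
finger_gap: 14.4
[ 0.16216335 -0.17908123 -0.01089223] [ 0.15413627 -0.01189443 -5.03324427] [-1.79998584e+02  1.07740690e-03  5.73310351e+01]
```

```bash
for i in 1 2; do :; done; python3 -m creep '{"translation":[[0,0,0],[0,0,0],[0,0,0]],"rotation":[[0,0,0.08],[0,0,0.08],[0,0,0.08]],"claw":[10,10,10]}'; python3 -c "
from h import *
print(sense()['wrist_torque'],sense()['ft_force'],sense()['tcp_rot'])
s=snapshot('side');crop(s,'pics/s7.png',200,120,340,260,5)
w=snapshot('wrist');crop(w,'pics/w7.png',140,100,440,320,2.5)"
```

```text
time: 12.1
tool_pos: [496.6, 47.1, 199.1]
tcp_rot: [180.0, 0.0, 43.6]
ft_force: [1.6, -0.5, -4.9]
finger_gap: 14.5
[ 0.0095461  -0.23927983  0.13274038] [ 1.57146743 -0.46477505 -4.89501078] [1.79987210e+02 5.42431152e-03 4.36208813e+01]
```

View pics/w7.png

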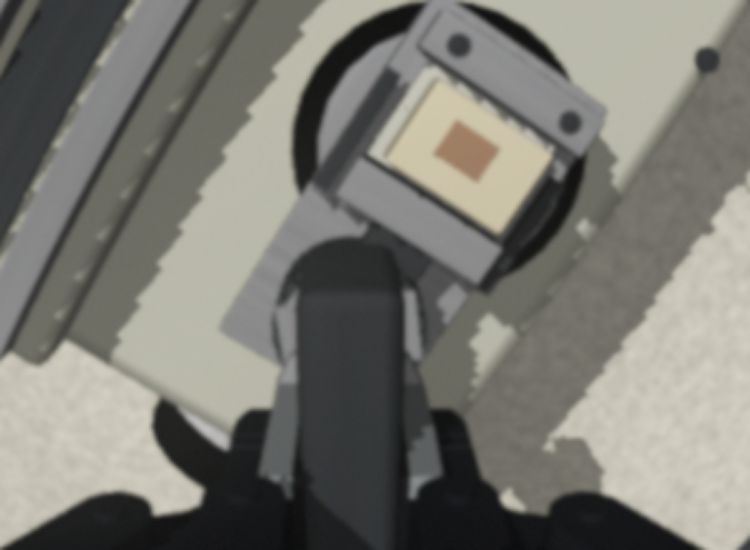

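View pics/s7.png

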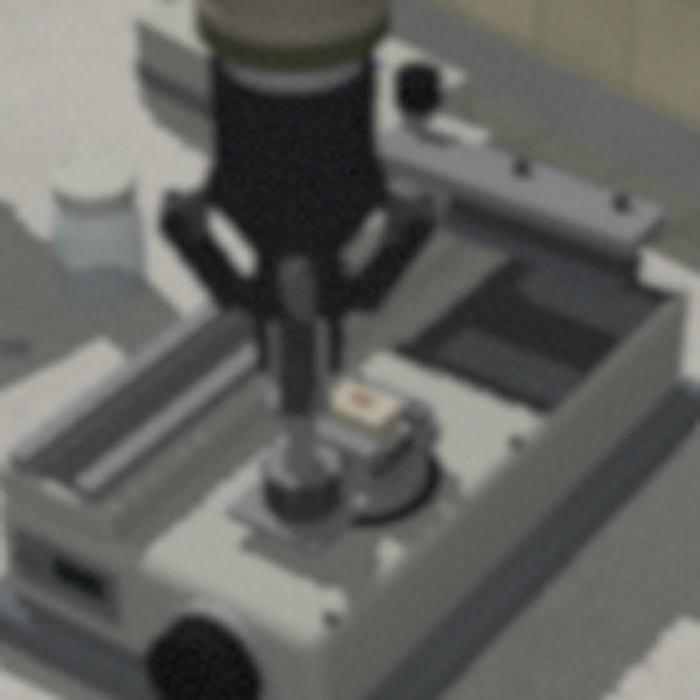

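```bash
C='from h import *;x=sense();print(x["wrist_torque"].round(2),x["tcp_rot"].round(1),x["joint_pos"][5])'; python3 -m creep '{"translation":[[0,0,0],[0,0,0],[0,0,0]],"rotation":[[0,0,0.08],[0,0,0.08],[0,0,0.08]],"claw":[10,10,10]}'; python3 -c "$C"; python3 -m creep '{"translation":[[0,0,0],[0,0,0]],"rotation":[[0,0,0.06],[0,0,0.06]],"claw":[10,10]}'; python3 -c "$C"
```

```text
time: 12.5
tool_pos: [496.6, 46.9, 199.1]
tcp_rot: [180.0, 0.0, 30.0]
ft_force: [1.8, -0.7, -4.9]
finger_gap: 14.8
[-0.16 -0.31  0.11] [180.   0.  30.] 59.57062682323422
time: 12.7
tool_pos: [496.6, 46.8, 199.1]
tcp_rot: [180.0, 0.0, 23.1]
ft_force: [1.7, -1.5, -4.8]
finger_gap: 14.4
[-0.23 -0.34  0.14] [180.    0.   23.1] 66.40007817903292
```

```bash
C='from h import *;x=sense();print(x["wrist_torque"].round(2),x["tcp_rot"].round(1),x["joint_pos"][5])'; python3 -m creep '{"translation":[[0,0,0],[0,0,0]],"rotation":[[0,0,0.06],[0,0,0.06]],"claw":[10,10]}'; python3 -c "$C"; python3 -m creep '{"translation":[[0,0,0],[0,0,0]],"rotation":[[0,0,0.04],[0,0,0.04]],"claw":[10,10]}'; python3 -c "$C"
```

```text
time: 12.9
tool_pos: [496.6, 46.8, 199.1]
tcp_rot: [180.0, 0.0, 16.3]
ft_force: [1.4, -1.1, -4.8]
finger_gap: 14.7
[-0.31 -0.32  0.18] [180.    0.   16.3] 73.27297374265342
time: 13.1
tool_pos: [496.6, 46.7, 199.1]
tcp_rot: [180.0, 0.0, 11.7]
ft_force: [1.9, -0.7, -4.8]
finger_gap: 14.6
[-0.33 -0.28  0.19] [180.    0.   11.7] 77.81242114937392
```

```bash
C='from h import *;x=sense();print(x["wrist_torque"].round(2),x["tcp_rot"].round(1),x["joint_pos"][5])'; python3 -m creep '{"translation":[[0,0,0],[0,0,0]],"rotation":[[0,0,0.04],[0,0,0.04]],"claw":[10,10]}'; python3 -c "$C"; python3 -m creep '{"translation":[[0,0,0],[0,0,0]],"rotation":[[0,0,0.04],[0,0,0.04]],"claw":[10,10]}'; python3 -c "$C"
```

```text
time: 13.3
tool_pos: [496.6, 46.7, 199.1]
tcp_rot: [179.9, 0.0, 7.1]
ft_force: [1.1, -2.3, -4.6]
finger_gap: 14.7
[-0.41 -0.23  0.23] [179.9   0.    7.1] 82.39011387113563
time: 13.5
tool_pos: [496.6, 46.7, 199.2]
tcp_rot: [179.9, 0.0, 2.6]
ft_force: [0.5, -2.7, -4.9]
finger_gap: 14.8
[-0.42 -0.23  0.3 ] [179.9   0.    2.6] 86.96944067743826
```

```bash
C='from h import *;x=sense();print(x["wrist_torque"].round(2),x["tcp_rot"].round(1),x["joint_pos"][5])'; python3 -m creep '{"translation":[[0,0,0],[0,0,0]],"rotation":[[0,0,0.04],[0,0,0.04]],"claw":[10,10]}'; python3 -c "$C"; python3 -m creep '{"translation":[[0,0,0],[0,0,0]],"rotation":[[0,0,0.04],[0,0,0.02]],"claw":[10,10]}'; python3 -c "$C
w=snapshot('wrist');crop(w,'pics/w8.png',140,100,440,320,2.5)"
```

```text
time: 13.7
tool_pos: [496.6, 46.6, 199.2]
tcp_rot: [179.9, 0.0, -2.0]
ft_force: [2.1, -2.3, -4.9]
finger_gap: 15.1
[-0.44 -0.11  0.52] [179.9   0.   -2. ] 91.54327696832512
time: 13.9
tool_pos: [496.5, 46.6, 199.1]
tcp_rot: [179.9, 0.0, -5.5]
ft_force: [0.5, -2.5, -4.5]
finger_gap: 14.7
[-0.73 -0.14  0.82] [179.9   0.   -5.5] 94.99761444555224
```

View pics/w8.png

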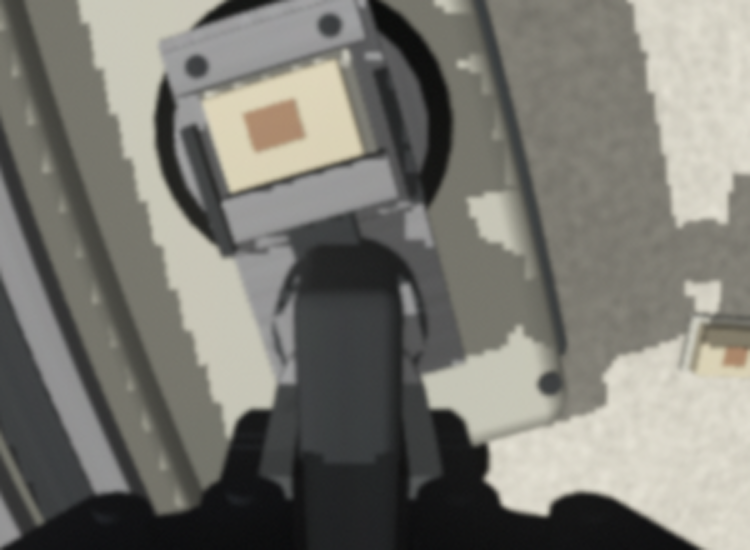

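```bash
C='from h import *;x=sense();print(x["wrist_torque"].round(2),x["tcp_rot"].round(1),x["joint_pos"][5])'; python3 -m creep '{"translation":[[0,0,0],[0,0,0]],"rotation":[[0,0,0.03],[0,0,0.03]],"claw":[10,10]}'; python3 -c "$C"; python3 -m creep '{"translation":[[0,0,0],[0,0,0]],"rotation":[[0,0,0.03],[0,0,0.03]],"claw":[10,10]}'; python3 -c "$C"
```

```text
time: 14.15
tool_pos: [496.5, 46.7, 199.1]
tcp_rot: [179.9, 0.0, -8.9]
ft_force: [1.4, -2.6, -5.1]
finger_gap: 14.5
[-0.84 -0.11  1.09] [179.9   0.   -8.9] 98.46071471375619
time: 14.35
tool_pos: [496.5, 46.6, 199.2]
tcp_rot: [179.9, 0.0, -12.4]
ft_force: [0.8, -3.2, -4.6]
finger_gap: 14.7
[-0.87 -0.09  1.2 ] [179.9   0.  -12.4] 101.88980526763388
```

```bash
C='from h import *;x=sense();print(x["wrist_torque"].round(2),x["tcp_rot"].round(1),x["joint_pos"][5])'; python3 -m creep '{"translation":[[0,0,0],[0,0,0],[0,0,0]],"rotation":[[0,0,0.03],[0,0,0.03],[0,0,0]],"claw":[10,10,10]}' 120; python3 -c "$C
w=snapshot('wrist');crop(w,'pics/w9.png',140,100,440,320,2.5)"
```

```text
time: 14.65
tool_pos: [496.4, 46.7, 199.1]
tcp_rot: [179.9, 0.0, -15.8]
ft_force: [0.8, -3.8, -4.6]
finger_gap: 14.7
[-1.06 -0.06  1.05] [179.9   0.  -15.8] 105.33272947546763
```

View pics/w9.png

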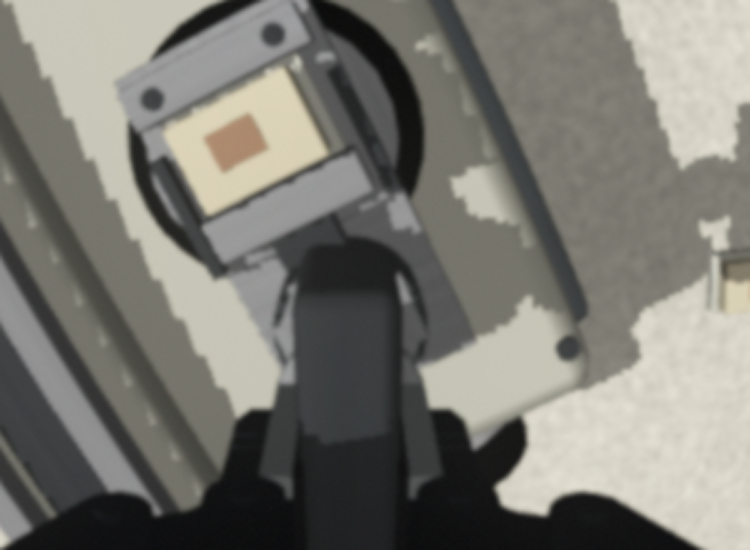

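```bash
C='from h import *;x=sense();print(x["wrist_torque"].round(2),x["tcp_rot"].round(1),x["joint_pos"][5])'; python3 -m creep '{"translation":[[0,0,0],[0,0,0],[0,0,0],[0,0,0]],"rotation":[[0,0,-0.04],[0,0,-0.04],[0,0,-0.04],[0,0,0]],"claw":[10,10,10,10]}'; python3 -c "$C"; python3 -m creep '{"translation":[[0,0,0],[0,0,0],[0,0,0]],"rotation":[[0,0,-0.04],[0,0,-0.04],[0,0,0]],"claw":[10,10,10]}'; python3 -c "$C"
```

```text
time: 15.1
tool_pos: [496.5, 46.7, 199.2]
tcp_rot: [180.0, 0.0, -9.0]
ft_force: [1.0, -4.6, -5.6]
finger_gap: 14.7
[-1.14 -0.17  0.2 ] [180.   0.  -9.] 98.48617510283323
time: 15.4
tool_pos: [496.5, 46.8, 199.1]
tcp_rot: [180.0, 0.0, -4.5]
ft_force: [1.2, -4.8, -4.6]
finger_gap: 14.5
[-1.21 -0.25  0.09] [180.    0.   -4.5] 93.99488229000207
```

```bash
C='from h import *;x=sense();print(x["wrist_torque"].round(2),x["tcp_rot"].round(1),x["tool_pos"].round(1))'; python3 -m creep '{"translation":[[0,0.5,0],[0,0,-1],[0,0,-2],[0,0,-2],[0,0,0]],"rotation":[[0,0,0],[0,0,0],[0,0,0],[0,0,0],[0,0,0]],"claw":[10,10,10,10,10]}'; python3 -c "$C"; python3 -m creep '{"translation":[[0,0.3,-2],[0,0,-2],[0,0,-2],[0,0,-2],[0,0,-2],[0,0,-2],[0,0,-2],[0,0,-2]],"rotation":[[0,0,0],[0,0,0],[0,0,0],[0,0,0],[0,0,0],[0,0,0],[0,0,0],[0,0,0]],"claw":[10,10,10,10,10,10,10,10]}'; python3 -c "$C"
```

```text
time: 15.9
tool_pos: [495.5, 46.6, 199.5]
tcp_rot: [180.0, 0.2, -4.5]
ft_force: [13.8, -2.9, -35.7]
finger_gap: 14.5
[-0.84 -2.99  0.06] [180.    0.2  -4.5] [495.5  46.6 199.5]
time: 16.7
tool_pos: [497.6, 46.8, 222.3]
tcp_rot: [-179.9, -0.2, -4.5]
ft_force: [0.0, 0.3, -2.3]
finger_gap: 14.1
[ 0.01 -0.01  0.01] [-179.9   -0.2   -4.5] [497.6  46.8 222.3]
```

```bash
python3 -m creep '{"translation":[[0,0,-5],[0,0,-10],[0,0,-10],[0,0,0],[0,0,0]],"rotation":[[0,0,0],[0,0,0],[0,0,0],[0,0,0],[0,0,0]],"claw":[10,10,10,10,10]}'; python3 - <<'E'
from h import *
x=sense();print(x["tool_pos"],x["tcp_rot"],x["ft_force"],x["wrist_torque"])
s=snapshot("side"); np.save("s10.npy",s,allow_pickle=True); crop(s,"pics/s10.png",200,120,340,260,5)
w=snapshot("wrist"); np.save("w10.npy",w,allow_pickle=True); crop(w,"pics/w10.png",100,20,460,290,2.2)
tp=x["tool_pos"]; print("tip pred",(proj(s,tp-[0,0,68])-[200,120])*5)
E
```

```text
time: 17.2
tool_pos: [496.9, 46.4, 246.1]
tcp_rot: [-180.0, -0.1, -4.5]
ft_force: [-0.3, -0.6, -3.7]
finger_gap: 14.0
[496.91757734  46.37603423 246.09244223] [-1.79992694e+02 -8.67606190e-02 -4.48365686e+00] [-0.30945442 -0.63183311 -3.65507697] [ 0.00033642  0.0058087  -0.03023455]
tip pred [299.47095097 409.93937041]
```

View pics/s10.png

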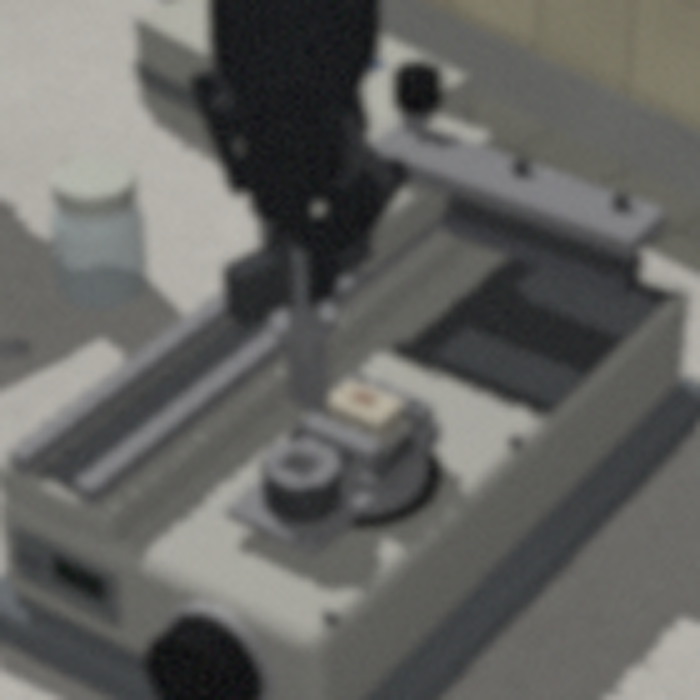

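View pics/w10.png

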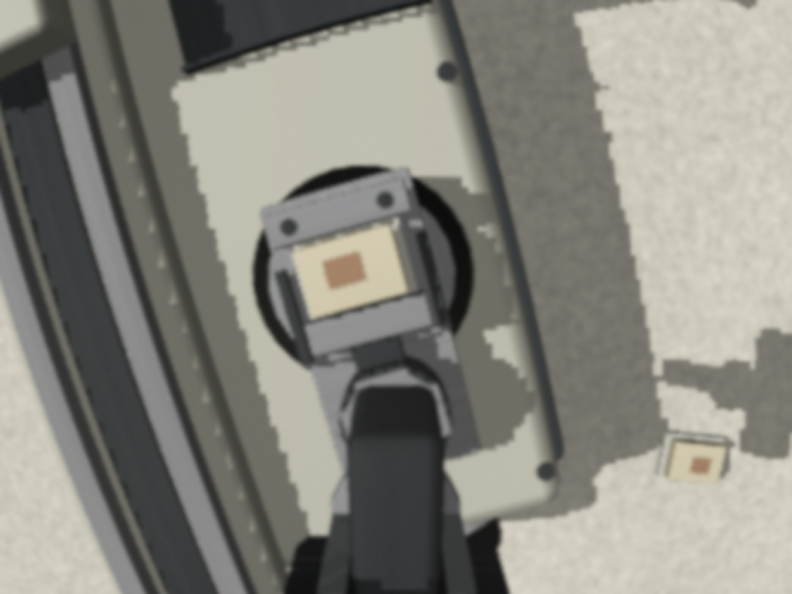

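```bash
python3 - <<'E'
from h import *
a=np.load("s5.npy",allow_pickle=True).item(); b=np.load("s10.npy",allow_pickle=True).item()
for s,tp in((a,[496.1,46.1,239]),(b,[496.9,46.4,246.1])):
    for z in(-68,-32,-10): print((proj(s,np.array(tp)+[0,0,z])-[230,160])*9)
crop(a,"pics/s5z.png",230,160,290,215,9); crop(b,"pics/s10z.png",230,160,290,215,9)
E
```

```text
[267.97408062 400.27176607]
[265.80318551 293.701351  ]
[264.43470089 226.52170089]
[268.93988868 377.85806131]
[266.78061442 270.50342609]
[265.4193173  202.82255862]
```

View pics/s5z.png

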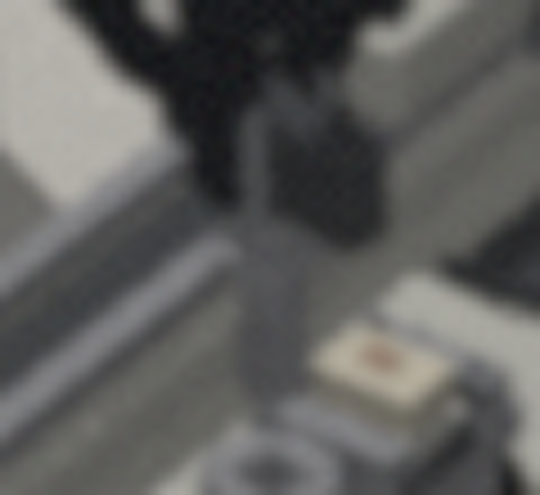

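View pics/s10z.png

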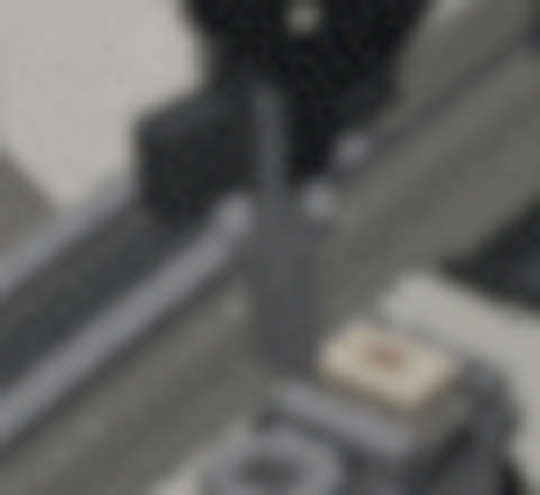

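```bash
python3 - <<'E'
from h import *
ims=[]
for n in("w5","w10"):
    w=np.load(n+".npy",allow_pickle=True).item()
    f=w["frame"][180:330,230:330,::-1]; ims.append(cv2.resize(f,None,fx=4,fy=4,interpolation=cv2.INTER_CUBIC))
im=np.hstack(ims); im=cv2.convertScaleAbs(im,alpha=2.2); cv2.imwrite("pics/cmp.png",im)
E
```

```text
(no output)
```

View pics/cmp.png

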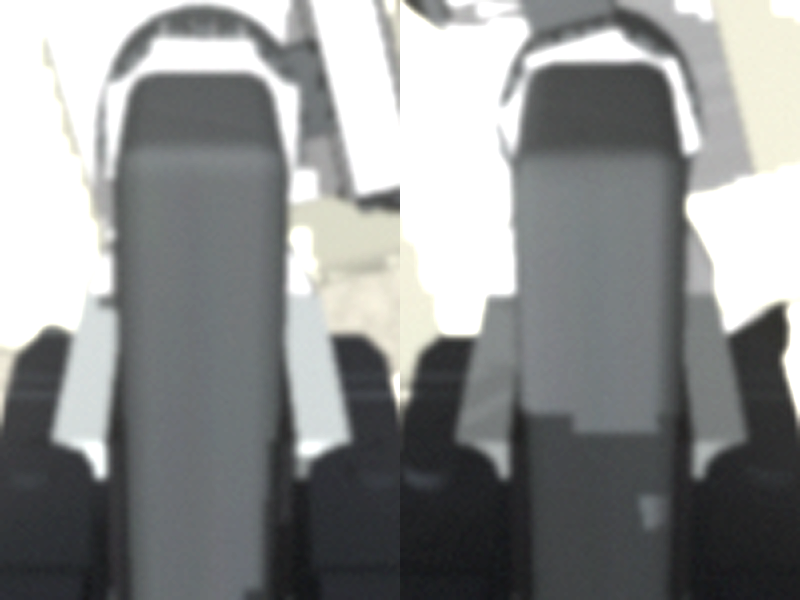

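```bash
python3 - <<'E'
from h import *
from scipy.optimize import least_squares
w=np.load("w10.npy",allow_pickle=True).item(); s=np.load("s10.npy",allow_pickle=True).item()
tp=np.array([496.9,46.4,246.1]); Rt=R.from_euler("xyz",[180,-0.09,-4.48],degrees=True).as_matrix()
def pts(p):  # slide dx, dz(down), tilt th about tool y, pivot grasp point (0,0,-19)
    dx,dz,th=p; c,sn=np.cos(th),np.sin(th)
    f=lambda x,z:(tp+Rt@np.array([dx+c*x+sn*(z+19),0,-19+dz-sn*x+c*(z+19)]))
    return f
def m(p):
    f=pts(p); a=proj(w,f(40,-34),True)[1]; b=proj(w,f(40,-4),True)[1]; t=proj(s,f(0,68)); g=proj(s,f(0,32))
    return np.array([a,b,t[0],t[1],g[0]])
m0=m([0,0,0]); print(m0)
d=np.array([2/4,-8/4,(17-3)/9,(-11)/9,(20-7)/9])
for wt in([1]*5,[1,1,0,0,0.0]):
  r=least_squares(lambda p:(m(p)-m0-d)*np.array(wt)+0,[0,0,0]); print(r.x,np.degrees(r.x[2]),r.fun)
E
```

```text
[215.18274772 194.1186982  259.91621739 201.96731892 259.65861054]
[ 1.32181473 -1.82081575  0.03358968] 1.9245470092010284 [ 0.13321569 -0.25845594 -0.21895765 -0.05674148 -0.47312026]
[0.7107769  0.19164945 0.0334706 ] 1.9177238974932782 [-5.60760327e-11 -5.57719204e-10  0.00000000e+00  0.00000000e+00
  0.00000000e+00]
```

```bash
python3 -m creep '{"translation":[[-2,14,0],[-3,26,0],[-4,38,0],[-5,44,0],[-6,47,0],[-6,47,0],[-5,44,0],[-4,38,0],[-3,26,0],[-2,14,0]],"rotation":[[0,0,0],[0,0,0],[0,0,0],[0,0,0],[0,0,0],[0,0,0],[0,0,0],[0,0,0],[0,0,0],[0,0,0]],"claw":[10,10,10,10,10,10,10,10,10,10]}'
python3 -m creep '{"translation":[[0,0,0],[0,0,0],[0,0,0],[0,0,0],[0,0,0],[0,0,0],[0,0,0],[0,0,0],[0,0,0],[0,0,0]],"rotation":[[0,0,-0.1],[0,0,-0.15],[0,0,-0.15],[0,0,-0.15],[0,0,-0.15],[0,0,-0.15],[0,0,-0.15],[0,0,-0.15],[0,0,-0.15],[0,0,-0.15]],"claw":[10,10,10,10,10,10,10,10,10,10]}'
python3 -m creep '{"translation":[[0,0,0],[0,0,0],[0,0,0],[0,0,0],[0,0,0],[0,0,0]],"rotation":[[0,0,-0.15],[0,0,-0.15],[0,0,-0.05],[0,-0.034,0],[0,0,0],[0,0,0]],"claw":[10,10,10,10,10,10]}'
python3 - <<'E'
from h import *
x=sense();print(x["tool_pos"],x["tcp_rot"],x["ft_force"],x["joint_pos"])
for n in("side","top","wrist"):
    s=snapshot(n); np.save(n[0]+"11.npy",s,allow_pickle=True)
    if n=="side": crop(s,"pics/s11.png",280,170,420,320,5)
    if n=="top": crop(s,"pics/t11.png",215,195,285,255,9)
    if n=="wrist": crop(s,"pics/w11.png",0,0,560,420,1.4)
E
```

```text
time: 18.3
tool_pos: [428.6, -290.0, 244.7]
tcp_rot: [180.0, 0.1, -4.6]
ft_force: [0.8, 0.9, -2.8]
finger_gap: 14.3
time: 19.3
tool_pos: [429.9, -287.0, 244.9]
tcp_rot: [-180.0, -0.0, 79.0]
ft_force: [0.5, 1.1, -3.1]
finger_gap: 14.1
time: 19.9
tool_pos: [430.2, -286.9, 245.3]
tcp_rot: [180.0, 2.0, 98.6]
ft_force: [-0.5, 0.5, -2.6]
finger_gap: 14.4
[ 430.18644926 -286.88901098  245.28307661] [179.99459424   1.95607004  98.62154574] [-0.46014266  0.5130083  -2.61476185] [-38.44076937  -7.10399348  98.44103079  -1.32993925  87.22773895
 -47.01471959]
```

View pics/s11.png

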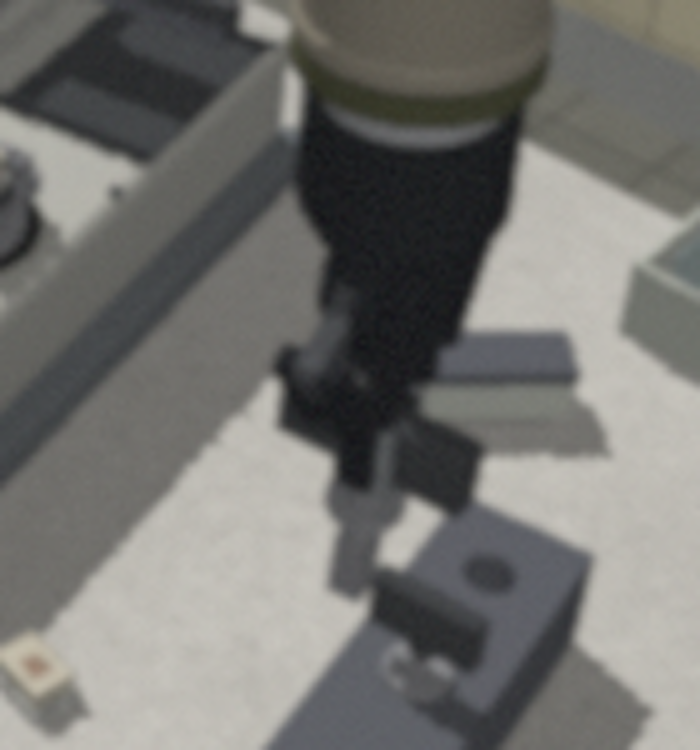

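View pics/t11.png

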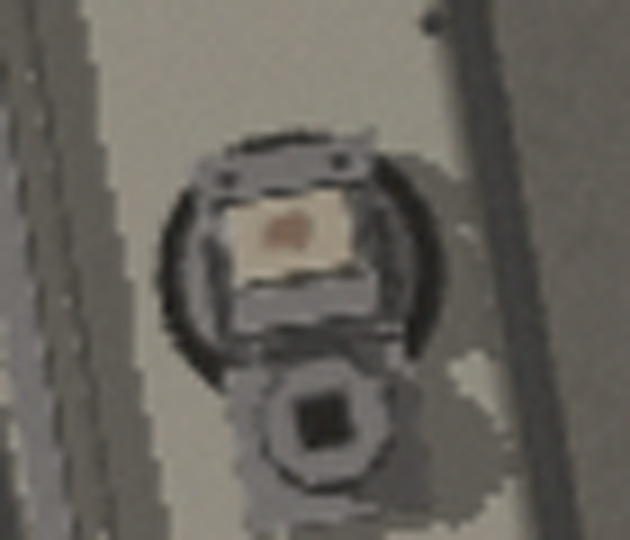

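View pics/w11.png

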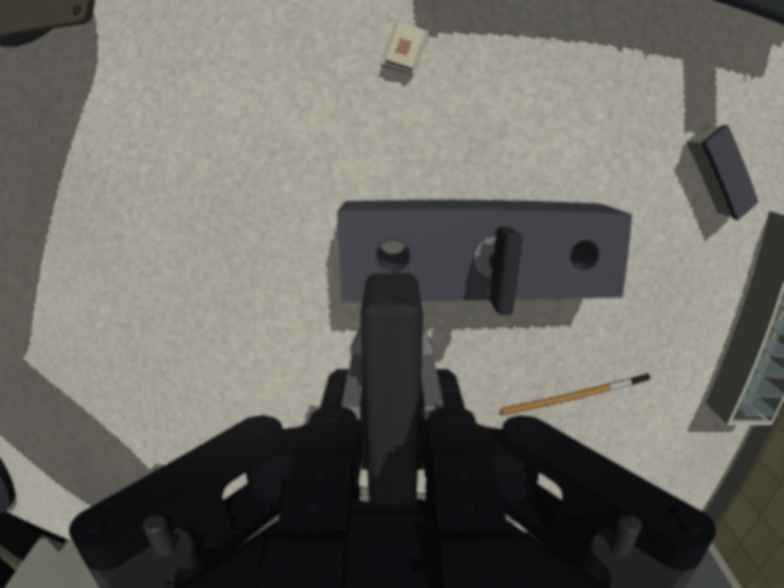

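```bash
python3 - <<'E'
from h import *
s=np.load("s11.npy",allow_pickle=True).item(); w=np.load("w11.npy",allow_pickle=True).item()
f=cv2.convertScaleAbs(s["frame"][245:300,325:385,::-1],alpha=1.6)
im=cv2.resize(f,None,fx=10,fy=10,interpolation=cv2.INTER_CUBIC)
tp=np.array([430.2,-286.9,245.3]); Rt=R.from_euler("xyz",[180,1.96,98.62],degrees=True).as_matrix()
for th,c in((0,(0,0,255)),(0.034,(0,255,0)),(0.1,(255,0,0))):
    P=[]
    for z in(-10,13,32,68):
        q=tp+Rt@np.array([np.sin(th)*(z+19),0,-19+np.cos(th)*(z+19)]); u=(proj(s,q)-[325,245])*10; P.append(u.round(0))
    print(th,np.array(P).tolist())
    cv2.line(im,tuple(int(v) for v in P[0]),tuple(int(v) for v in P[-1]),c,1)
cv2.imwrite("pics/s11z.png",im)
E
```

```text
0 [[296.0, 156.0], [286.0, 244.0], [279.0, 315.0], [266.0, 445.0]]
0.034 [[294.0, 155.0], [281.0, 242.0], [271.0, 311.0], [252.0, 438.0]]
0.1 [[291.0, 154.0], [272.0, 237.0], [256.0, 303.0], [227.0, 425.0]]
```

View pics/s11z.png

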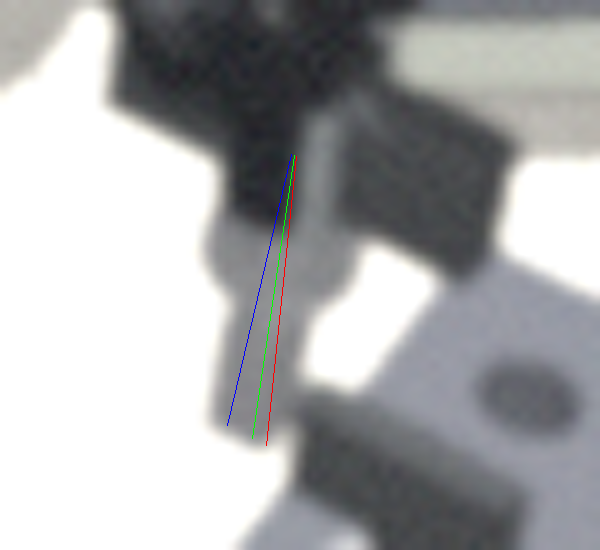

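```bash
python3 - <<'E'
from h import *
s=np.load("s11.npy",allow_pickle=True).item(); w=np.load("w11.npy",allow_pickle=True).item()
tp=np.array([430.2,-286.9,245.3]); Rt=R.from_euler("xyz",[180,1.96,98.62],degrees=True).as_matrix()
print("tool z",Rt[:,2],"x",Rt[:,0])
a=(proj(s,tp-[0,0,32])-[325,245])*10;b=(proj(s,tp-[0,0,68])-[325,245])*10;print("vertical",a,b,(b-a)[0]/(b-a)[1])
for th in np.arange(-.04,.13,.02):
    f=lambda z:(proj(s,tp+Rt@np.array([np.sin(th)*(z+19),0,-19+np.cos(th)*(z+19)]))-[325,245])*10
    a,b=f(32),f(68); print(round(th,3),a.round(),b.round(),((b-a)[0]/(b-a)[1]).round(3))
f=w["frame"][180:330,230:330,::-1]; cv2.imwrite("pics/w11z.png",cv2.convertScaleAbs(cv2.resize(f,None,fx=4,fy=4,interpolation=cv2.INTER_CUBIC),alpha=2.2))
E
```

```text
tool z [ 0.00512618 -0.03381544 -0.99941495] x [-0.14979279  0.98812568 -0.03420178]
vertical [274.08673225 312.58213877] [255.24079438 439.66799099] -0.14829296527472027
-0.04 [288. 319.] [281. 452.] -0.055
-0.02 [284. 317.] [273. 448.] -0.079
0.0 [279. 315.] [266. 445.] -0.104
0.02 [274. 313.] [258. 441.] -0.129
0.04 [270. 310.] [250. 437.] -0.155
0.06 [265. 308.] [243. 433.] -0.182
0.08 [261. 306.] [235. 429.] -0.209
0.1 [256. 303.] [227. 425.] -0.236
0.12 [252. 301.] [220. 420.] -0.265
```

View pics/w11z.png

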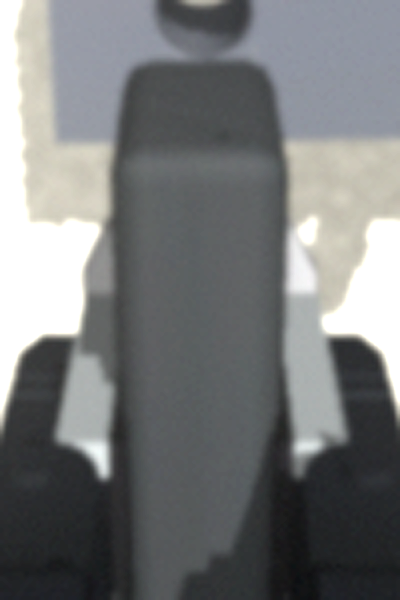

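```bash
python3 - <<'E'
from h import *
w=np.load("w11.npy",allow_pickle=True).item()
f=w["frame"][130:230,220:460,::-1]; cv2.imwrite("pics/w11h.png",cv2.convertScaleAbs(cv2.resize(f,None,fx=3.3,fy=3.3,interpolation=cv2.INTER_CUBIC),alpha=2))
for q in((393,255.5),(584.5,254.5)): print(unproj(w,q[0]/1.4,q[1]/1.4,60,True))
for c in((343,210),(630,213),(342,300),(622,296)): print(unproj(w,c[0]/1.4,c[1]/1.4,60,True))
E
```

```text
[ 432.29968167 -289.52001575   60.        ]
[ 580.20776916 -264.29365384   60.        ]
[ 391.4465273  -261.20499118   60.        ]
[ 612.00715982 -224.01028167   60.        ]
[ 399.07105649 -329.8411661    60.        ]
[ 625.18625584 -292.3087581    60.        ]
```

View pics/w11h.png

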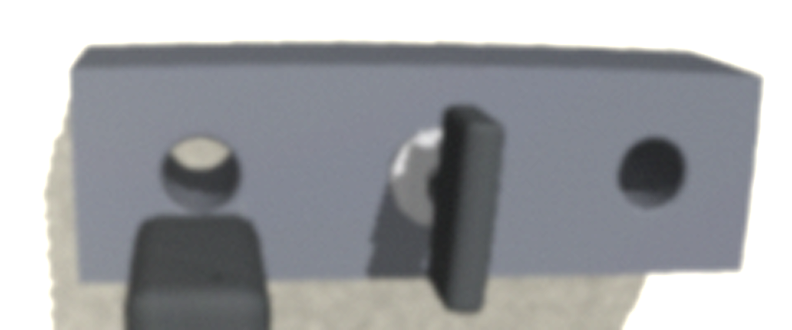

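```bash
python3 -m creep '{"translation":[[-4.3,1.4,0],[0.6,0,10],[1.2,0,20],[1.2,0,20],[1.2,0,20],[0.9,0,15],[0.6,0,10],[0.3,0,5],[0,0,0],[0,0,0]],"rotation":[[0,-0.025,0],[0,0,0],[0,0,0],[0,0,0],[0,0,0],[0,0,0],[0,0,0],[0,0,0],[0,0,0],[0,0,0]],"claw":[10,10,10,10,10,10,10,10,10,10]}'
python3 - <<'E'
from h import *
x=sense();print(x["tool_pos"],x["tcp_rot"],x["ft_force"],x["wrist_torque"])
s=snapshot("side"); np.save("s12.npy",s,allow_pickle=True)
f=cv2.convertScaleAbs(s["frame"][255:345,310:400,::-1],alpha=1.6)
cv2.imwrite("pics/s12.png",cv2.resize(f,None,fx=6.6,fy=6.6,interpolation=cv2.INTER_CUBIC))
tp=x["tool_pos"]; print("hole",(proj(s,[432.1,-289.7,60])-[310,255])*6.6,"hole2",(proj(s,[580.2,-264.3,60])-[310,255])*6.6,"tip exp",(proj(s,tp+[-.17,1.1,-68])-[310,255])*6.6)
E
```

```text
time: 21.05
tool_pos: [432.7, -291.8, 146.1]
tcp_rot: [180.0, 3.4, 98.6]
ft_force: [0.5, -0.0, -3.4]
finger_gap: 14.3
[ 432.68135556 -291.77689578  146.12001885] [179.95161223   3.43506641  98.64989141] [ 0.47837659 -0.0035375  -3.38067841] [ 0.0244531  -0.03887375 -0.01597302]
hole [241.16412864 473.68312605] hole2 [445.19215869 193.29032829] tip exp [249.82110382 438.73383312]
```

View pics/s12.png

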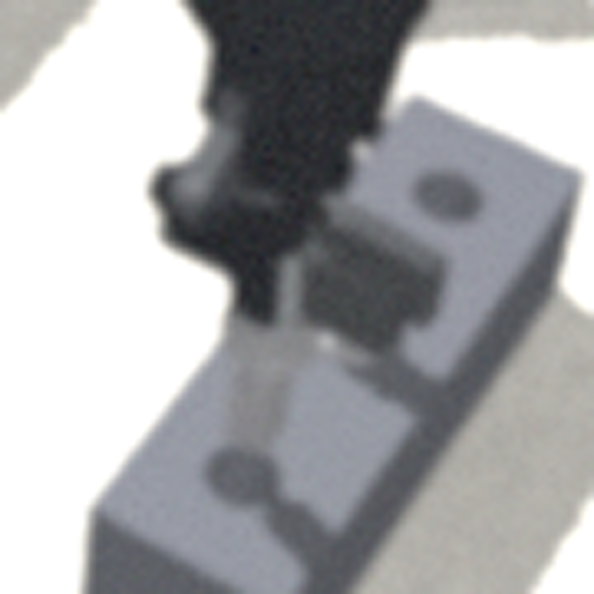

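```bash
python3 -m creep '{"translation":[[0.8,0,0],[0.3,0,4],[0.3,0,5],[0.3,0,5],[0.3,0,5],[0.3,0,5],[0,0,0]],"rotation":[[0,0,0],[0,0,0],[0,0,0],[0,0,0],[0,0,0],[0,0,0],[0,0,0]],"claw":[10,10,10,10,10,10,10]}'; python3 -m creep '{"translation":[[0.3,0,5],[0.3,0,5],[0.3,0,5],[0,0,0]],"rotation":[[0,0,0],[0,0,0],[0,0,0],[0,0,0]],"claw":[10,10,10,10]}'
```

```text
time: 21.8
tool_pos: [431.5, -290.1, 119.9]
tcp_rot: [-179.9, 3.3, 98.7]
ft_force: [-0.7, -0.1, -3.8]
finger_gap: 14.1
time: 22.2
tool_pos: [431.5, -290.1, 105.0]
tcp_rot: [-179.9, 3.3, 98.7]
ft_force: [0.2, -0.3, -4.0]
finger_gap: 14.4
```

```bash
python3 -m creep '{"translation":[[0.3,0,5],[0.3,0,5],[0.3,0,4],[0.2,0,3],[0,0,0]],"rotation":[[0,0,0],[0,0,0],[0,0,0],[0,0,0],[0,0,0]],"claw":[10,10,10,10,10]}'; python3 -m creep '{"translation":[[0.1,0,2],[0.1,0,2],[0,0,0]],"rotation":[[0,0,0],[0,0,0],[0,0,0]],"claw":[10,10,10]}'
```

```text
time: 22.7
tool_pos: [431.7, -290.1, 88.4]
tcp_rot: [-180.0, 3.3, 98.7]
ft_force: [-0.4, 0.3, -2.8]
finger_gap: 14.2
time: 23.0
tool_pos: [432.0, -290.4, 84.9]
tcp_rot: [-180.0, 3.4, 98.7]
ft_force: [-1.2, 1.0, -1.6]
finger_gap: 14.2
```

```bash
python3 -m creep '{"translation":[[0.1,0,2],[0.1,0,2],[0,0,0]],"rotation":[[0,0,0],[0,0,0],[0,0,0]],"claw":[10,10,10]}'; python3 -m creep '{"translation":[[0,0,1],[0,0,1],[0,0,0]],"rotation":[[0,0,0],[0,0,0],[0,0,0]],"claw":[10,10,10]}'
```

```text
time: 23.3
tool_pos: [431.9, -290.4, 80.7]
tcp_rot: [-180.0, 3.4, 98.7]
ft_force: [-0.6, -0.9, -3.0]
finger_gap: 14.0
time: 23.6
tool_pos: [432.0, -290.6, 78.9]
tcp_rot: [-180.0, 3.4, 98.6]
ft_force: [-0.4, 0.0, -3.6]
finger_gap: 14.3
```

```bash
python3 -m creep '{"translation":[[0,0,1],[0,0,0]],"rotation":[[0,0,0],[0,0,0]],"claw":[10,10]}'; python3 -m creep '{"translation":[[0,0,1],[0,0,0]],"rotation":[[0,0,0],[0,0,0]],"claw":[10,10]}';python3 - <<'E'
from h import *
s=snapshot("side"); f=cv2.convertScaleAbs(s["frame"][255:345,310:400,::-1],alpha=1.6)
cv2.imwrite("pics/s13.png",cv2.resize(f,None,fx=6.6,fy=6.6,interpolation=cv2.INTER_CUBIC))
E
```

```text
time: 23.8
tool_pos: [432.2, -290.7, 78.8]
tcp_rot: [180.0, 3.4, 98.7]
ft_force: [-2.6, 2.8, 3.1]
finger_gap: 14.3
time: 24.0
tool_pos: [432.3, -290.8, 78.7]
tcp_rot: [180.0, 3.4, 98.7]
ft_force: [-7.2, 5.5, 12.9]
finger_gap: 14.2
```

View pics/s13.png

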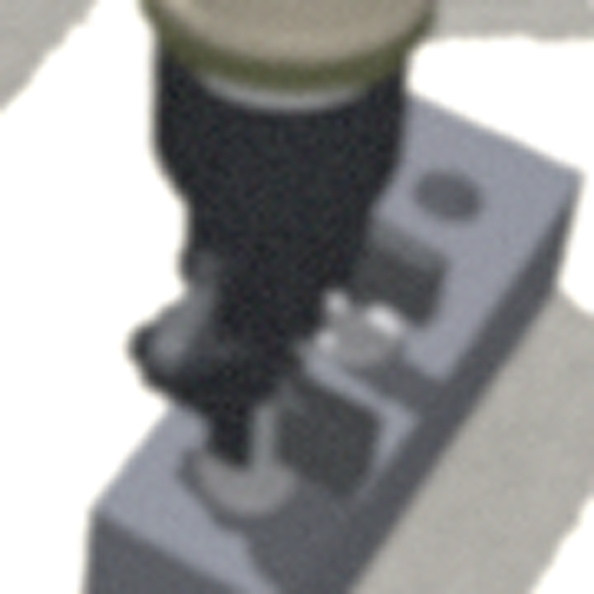

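```bash
python3 -m creep '{"translation":[[0,0,-1],[0,0,-0.5],[0,0,0]],"rotation":[[0,0,0],[0,0,0],[0,0,0]],"claw":[10,10,10]}' 40; python3 -m creep '{"translation":[[0,0,0],[0,0,0],[0,0,0],[0,0,0],[0,0,0],[0,0,0],[0,0,0]],"rotation":[[0,0,0],[0,0,0],[0,0,0],[0,0,0],[0,0,0],[0,0,0],[0,0,0]],"claw":[18,22,28,35,42,45,45]}'
```

```text
time: 24.35
tool_pos: [432.4, -290.8, 78.8]
tcp_rot: [180.0, 3.4, 98.7]
ft_force: [-0.5, 0.6, 0.6]
finger_gap: 14.1
time: 25.05
tool_pos: [432.1, -290.7, 78.6]
tcp_rot: [-180.0, 3.4, 98.7]
ft_force: [-0.6, -0.1, -0.4]
finger_gap: 44.7
```

```bash
python3 -m creep '{"translation":[[-0.3,0,-5],[-0.6,0,-10],[-0.9,0,-15],[-1.2,0,-20],[-1.2,0,-20],[-1.2,0,-20],[-1.2,0,-20],[-0.6,0,-10],[0,0,0],[0,0,0]],"rotation":[[0,0,0],[0,0,0],[0,0,0],[0,0,0],[0,0,0],[0,0,0],[0,0,0],[0,0.059,0],[0,0,0],[0,0,0]],"claw":[45,45,45,45,45,45,45,45,45,45]}'
python3 - <<'E'
from h import *
x=sense();print(x["tool_pos"],x["tcp_rot"],x["ft_force"])
w=snapshot("wrist"); crop(w,"pics/w14.png",0,0,560,420,1.4)
s=snapshot("side"); f=cv2.convertScaleAbs(s["frame"][255:345,310:400,::-1],alpha=1.6)
cv2.imwrite("pics/s14.png",cv2.resize(f,None,fx=6.6,fy=6.6,interpolation=cv2.INTER_CUBIC))
E
```

```text
time: 26.05
tool_pos: [432.3, -291.3, 199.5]
tcp_rot: [180.0, 0.1, 98.6]
ft_force: [-0.6, 0.2, -0.7]
finger_gap: 45.0
[ 432.28287891 -291.34606569  199.49773698] [1.79962554e+02 1.16434829e-01 9.86048864e+01] [-0.60760043  0.15668325 -0.7068087 ]
```

View pics/w14.png

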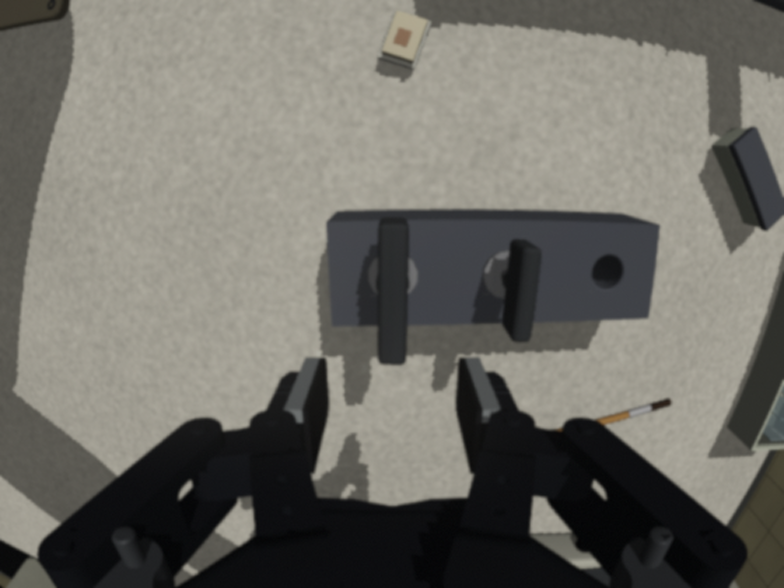

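View pics/s14.png

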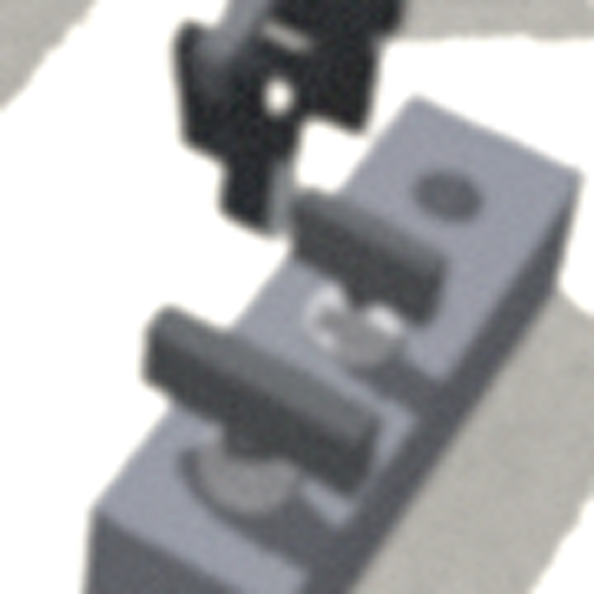

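```bash
python3 -m creep '{"translation":[[12,4,-16],[25,8,-16],[38,13,0],[45,15,0],[47,16,0],[47,16,0],[45,15,0],[38,13,0],[25,9,0],[13,4,0]],"rotation":[[0,0,0],[0,0,0],[0,0,0],[0,0,0],[0,0,0],[0,0,0],[0,0,0],[0,0,0],[0,0,0],[0,0,0]],"claw":[50,50,50,50,50,50,50,50,50,50]}'
python3 -m creep '{"translation":[[0,0,0],[0,0,0],[0,0,0]],"rotation":[[0,0,0],[0,0,0],[0,0,0]],"claw":[50,50,50]}'
python3 - <<'E'
from h import *
x=sense();print(x["tool_pos"],x["tcp_rot"],x["ft_force"])
w=snapshot("wrist"); np.save("w15.npy",w,allow_pickle=True)
w1=np.load("w1.npy",allow_pickle=True).item()
o=[]
for q in(w1,w):
    n=400
    jj,ii=np.meshgrid(np.arange(n),np.arange(n)); 
    P=np.stack([465+jj/3.3,110-ii/3.3],-1)
    m=np.array([[proj(q,[*P[i,j],146],True) for j in range(n)] for i in range(n)],np.float32)
    o.append(cv2.remap(q["frame"][:,:,::-1].copy(),m[...,0],m[...,1],cv2.INTER_CUBIC))
cv2.imwrite("pics/w15r.png",np.hstack(o))
E
```

```text
time: 27.15
tool_pos: [492.9, 59.9, 229.9]
tcp_rot: [-179.9, -0.0, 98.8]
ft_force: [0.3, -0.2, -0.1]
finger_gap: 49.8
time: 27.45
tool_pos: [493.3, 56.2, 230.6]
tcp_rot: [-180.0, 0.0, 98.6]
ft_force: [0.7, -0.1, 0.5]
finger_gap: 49.9
[493.28035203  56.17043576 230.62186873] [-1.79976666e+02  2.87061838e-02  9.85732228e+01] [ 0.72011324 -0.11289487  0.5188094 ]
```

View pics/w15r.png

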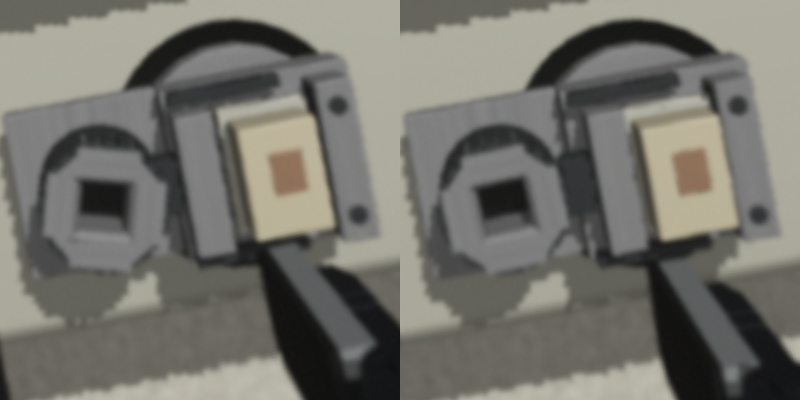

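```bash
python3 - <<'E'
from h import *
w15=np.load("w15.npy",allow_pickle=True).item(); w10=np.load("w10.npy",allow_pickle=True).item()
def T(tp,rpy):
    M=np.eye(4); M[:3,:3]=R.from_euler("xyz",rpy,degrees=True).as_matrix(); M[:3,3]=tp; return M
X=np.linalg.inv(T([496.917,46.376,246.092],[-179.99,-.087,-4.484]))@w10["extrinsics"]
X2=np.linalg.inv(T([493.28,56.17,230.62],[-179.977,.029,98.573]))@w15["extrinsics"]
print(np.abs(X-X2).max())
im9=cv2.resize(cv2.imread("pics/w9.png"),(300,220),interpolation=cv2.INTER_AREA)
full=np.zeros((420,560,3),np.uint8); full[100:320,140:440]=im9
w9=dict(frame=full[:,:,::-1],intrinsics=w10["intrinsics"],extrinsics=T([496.4,46.7,199.1],[179.9,0,-15.8])@X)
o=[]
for q in(w9,w10,w15):
    n=266
    m=np.array([[proj(q,[470+j*52/n,72-i*52/n,146],True) for j in range(n)] for i in range(n)],np.float32)
    o.append(cv2.convertScaleAbs(cv2.remap(q["frame"][:,:,::-1].copy(),m[...,0],m[...,1],cv2.INTER_CUBIC),alpha=1.6))
cv2.imwrite("pics/cmp9.png",np.hstack(o))
E
```

```text
1.057696005657121
```

View pics/cmp9.png

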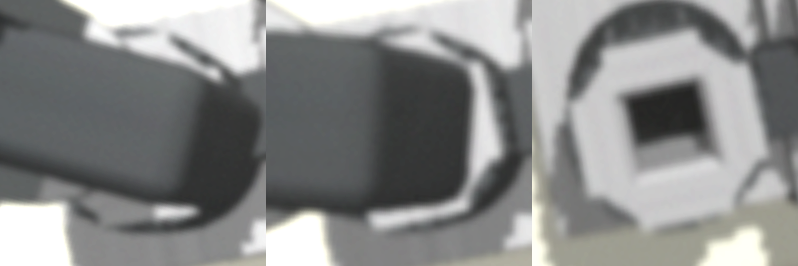

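```bash
python3 - <<'E'
from h import *
t=snapshot("top"); s=snapshot("side"); t0=np.load("top.npy",allow_pickle=True).item(); s0=np.load("side.npy",allow_pickle=True).item()
crop(t,"pics/t16.png",0,0,560,420,1.4); crop(s,"pics/s16.png",100,80,520,370,1.9)
E
```

```text
(no output)
```

View pics/t16.png

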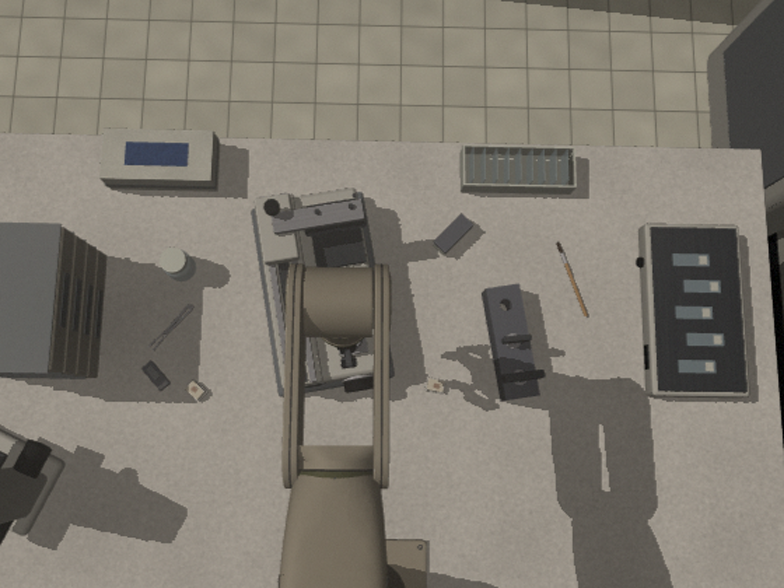

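View pics/s16.png

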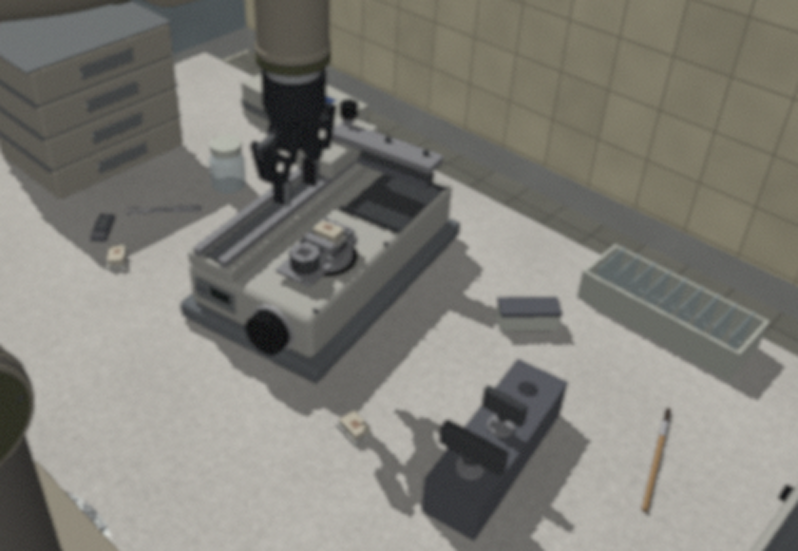

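Both keys stand in the rack (the large one at about (540,376) in the top view). The block is in the vise, the sledge is still parked, the other items have not moved, and the gripper is clear of everything.

```bash
python3 -c "
from bench import *
print(hand_in(), sense()['time'])"
```

```text
the job is handed in; nothing more can be done
the job is handed in; nothing more can be done
```

The clamp knob is turned clockwise to its stop and the larger key is back upright in its original hole (hole0). I handed the job in at about 27.6 s. No verdict was reported.

**What I did:** I took the large key by its crossbar, found the recess turned about −4° in the wrist camera, and lowered the key fully into it with almost no resistance. I turned until the torque climbed from about 0.13 to 1.2 N m and levelled off. Then I eased off the torque, pulled the key out and stood it in the rack.

**Checks that agreed:**
- The knob's square turned about 76° (1.33 rad), inside the 1.0 to 1.5 rad expected.
- The jaw appears closed against the block, and the block is still in the vise.
- The final pictures show the key's collar flat on the rack, with the parked knife and the other things where they were. Nothing was touching the gripper.

**Checks that were less clean:**
- **Pull-out:** the key jammed, needing about 36 N, and tilted about 3° in the fingers. I corrected the tilt before putting it in the rack.
- **Turn angle:** the hand turned about 102° in total, more than the knob did. Recess play, give in the grip and some slip at the stop should account for the difference. Neither torque reading around the pull-out showed the knob being driven back.
- **Jaw closure:** I did not put the key back in to feel the stop again. The cameras cannot resolve the last 0.2 mm of jaw travel, so full closure rests on the torque and the knob angle.

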